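# Stand a battery cell up in the tip-up test stand and close the contact arm

### The arm

A 6-joint arm with a two-finger parallel gripper is mounted at the origin on a cart in front of the work surface, level with it; the furniture and walls round the work are solid. World frame = base frame: x ahead of the robot, y to its left, z up, the work surface at z = 0. Lengths are in mm, angles in rad, forces in N, time in s.
With the tool pointing down it reaches from about 275 to 1000 mm from the base axis. Payload 8.4 kg.
Tool frame: the origin (TCP) lies midway between the tips of the shut fingers; the grasp point (between the pads) lies 19 mm behind it; z points along the fingers, y is the line along which they close (so a half turn about z gives the same grasp; the last joint's range is limited). The gripper opens to 85 mm and grips with 20 to 120 N. Pads are 22 mm wide; open, the fingers measure 114 mm over their backs; the gripper's body (76 mm by 85 mm) begins 54 mm behind the grasp point. The pads swing forward as they close: fully open they stand 13 mm farther back than shut.
Start: joints at [-0.002, 0.353, 1.633, -0, 1.155, -0.002], TCP at [625.002, -0, 231.281] pointing down, gripper open.
Joint ranges: [-2.63, 2.63], [-0.92, 2.1], [0.06, 2.66], [-1.3, 4.44], [0, 2.69], [-3.02, 3.02]. Speed limits (rad/s): [2.22, 2.22, 2.79, 3.14, 3.14, 3.14].

### API

Orientations are given as [roll, pitch, yaw] about the fixed x, y, z axes, in that order (R = Rz(yaw) Ry(pitch) Rx(roll)).
In Python, from rig import monitor, imaging, r gives the robot as it stands.
- The arm moves only by the tool drive_tool, never from a script. Its argument "plan" is a list of rows, each an object of numbers: "x", "y", "z": the shift along the tool's x, y, z in units of 50 mm (1.0 is 50 mm); "ax", "ay", "az": the turn, a rotation vector about the tool's x, y, z in units of 6 degrees (1.0 is 6 degrees); "hand": the finger opening in mm, from 0 to 85.4. In form: [{"x": .., "y": .., "z": .., "ax": .., "ay": .., "az": .., "hand": ..}, ...]. A call has 1 to 8 rows; each row is the pose to reach, as a shift and turn from the pose commanded when the call began, along the tool's axes at that moment; what a row does not reach only later rows make up. A row lasts 1/10 s, in which the tool goes at most 50 mm and 8.59 degrees, less where a joint would pass 70% of its speed; a pose out of reach is approached as far as the arm can. A call with a gripper value outside its range is refused whole. The fingers move at their own pace and stop on an object; "grip_force" is the grip in N (left out, the last holds). Time passes only in rows, so rows that repeat a pose let the fingers close. It gives the time, the measured TCP pose, the force, the opening and the grip force at its end, in the units of the state.
- monitor.sense(): the state, without advancing time (a new reading comes with each control period).
- imaging.grab_frame(name): name is "scene" or "side" or "wrist"; returns the picture (384x512x3 uint8, red, green, blue); there is no depth.
- imaging.camera_info(name): a dict with "mtx" (3x3 intrinsics, pixels), "R" (3x3) and "t" (3): a world point X has camera coordinates R X + t. Camera axes: x right, y down, z forward; pixel columns grow to the right and rows downward; lengths in mm; the calibration is good to about 2 mm. A picture is of the moment at which its call begins: read the wrist's pose just before it. camera_info takes no time and is no camera call; for the wrist camera it gives the pose at the moment of the call.
- r.sign_off(): hands the job in; it is judged then, once.
The state is a dict: "clock": time; "qpos": joint angles; "qvel": joint speeds; "joint_efforts": joint torques, N m; "eef_pos": TCP position; "tcp_rot": TCP orientation; "contact_force": force on the tool from outside, world axes, zero at the start; "wrist_torque": the same for the moment, N m; "opening": opening from 0.0 (shut) to 1.0 (fully open); "grasp_force": force on a finger pad.
Only numpy, scipy, OpenCV 4.12 (cv2) and the standard library are available. Lean on these libraries where they do the work, as an engineer would, in place of code of your own. Each camera call takes 0.05 s, during which the arm holds its last target. There are 200 camera calls.

### The job

Load the blue battery cell into the tip-up test stand for its incoming check: carry it level from the black tray, lay it in the stand's trough with its plain base towards the white V-block and push the base firmly up against the V-block. Then take it near its terminal end and tip it up with its foot staying down on the stand and butted against the V-block (never hang it in the air by that end), and press it home into the V until it stands upright. Let go and swing the contact arm fully down so that its sprung pin presses on the terminal; leave the green cell where it lies.

Things in the scene. Friction and masses are not known exactly. Their poses are not given: they have to be found in the camera images.
- cell: Blue cylindrical battery cell, 46 mm diameter; can 118 mm long plus an aluminium terminal 26 mm diameter, 6 mm high at one end (124 mm in all); about 0.45 to 0.7 kg. Origin on its axis, 62 mm from the plain base; x axis along the cell from plain base to terminal. Starts lying between low ribs in the tray, axis 27 mm above the bench.
- cell_base (a point): Centre of the blue cell's plain base face.
- cell_terminal (a point): Centre of the outer face of the blue cell's terminal. Pinched across its diameter about 18 mm from this face with a light grip (about 20 N), the cell turns, a little stiffly, between the finger pads as it is raised, so the tool can stay pointing down.
- spare_cell: Green cell of the same size and axes, lying in the tray's other place, 100 mm beside the blue one. To be left alone.
- tray: Fixed black plastic tray, 160 x 216 mm, floor 4 mm thick, rim 12 mm high, with two places for lying cells, 100 mm apart along its y. Each place has 4 mm high ribs under the cell's flanks, within 20 mm of the cell's axis, so fingers have room beside the cell. Origin: centre of the underside.
- stand: Fixed aluminium test stand. Origin: on the bench, under the axis of a standing cell when the V-block is in mid setting; x points level from the trough to the V-block, z up. Bed 8 mm thick, 84 mm wide, from x = -127 to +119 mm; a hinge post 174 mm high at x = 72 to 98 mm. A level cell butted against the V-block has its base at x = 13.3 mm in mid setting.
- rest: The fixed slide rails on the stand that carry the clamped V-block (for contact the V-block counts as part of it). Same origin and axes as the stand; does not show the V-block's setting.
- contact_arm (a joint): Friction hinge of the contact arm, rad: 0 = fully down (arm level over the standing cell, at its stop), positive = swung up and back. Starts open at 1.75 to 2.0, stays where it is left; takes about 3 N at the red grip to move, about 5 N for the last bit against the pin's spring.
- hinge_axis (a point): Point on the contact arm's hinge axis, 85 mm behind the stand's origin (its +x) and 158 mm above the bench; the axis runs along the stand's y.
- knob (a point): Centre of the red round grip at the end of the contact arm, 130 mm from the hinge axis: a disc 24 mm in diameter lying across the arm, its two flat cheeks 22 mm apart along the stand's y, to be pinched from above; the arm itself is a bar 12 mm wide and high. At joint value q it is 130 cos q mm before (stand's -x) and 130 sin q mm above the hinge.
- contact_pin (a joint): Travel of the brass sprung contact pin in the arm, m: 0 = free, up to 0.007. It sits 85 mm from the hinge; with the arm fully down on a standing cell it is pushed in about 0.0045.
- trough (a point): Point on the bed's top face (8 mm above the bench), midway along the trough, at stand x = -79 mm. Trough: two white strips 4 mm high, 84 mm long along the stand's x, at y = +-14 to +-21 mm. A cell lies between them flat on the bed, its axis 31 mm above the bench.
- v_mid (a point): Where the deepest line of the white V-block (slippery acetal) meets the bed in mid setting, stand x = 26.6 mm. The V opens at 120 degrees towards the trough, faces upright, 62 mm wide, top 74 mm above the bench. The block is clamped anywhere within 6 mm before or behind this point along x; that setting is not measured: find it by touch with the cell.
Things that resemble listed ones, but are neither listed nor needed, are in the scene too. Several things have the shape of the cell; the one meant has the colours described above.

How it is judged (in metres and radians):
On the way, in this order (a step that is already met when the one before it is completed fails the run):
1. the blue cell lies level in the trough with its base pushed against the V-block (over 1.5 N) (angle between cell's own x axis and vertical between 1.45 and 1.69 rad and height (world z) of cell below 0.037 m and x of cell_terminal in the frame of stand below -0.09 m and contact force between cell and rest above 1.5 N), for 0.15 s.
2. the cell is half raised, terminal end up, its foot butted against the V-block (angle between cell's own x axis and vertical between 0.45 and 1.1 rad and contact force between cell and rest above 0.5 N), for 0.15 s.
3. the cell stands upright, pressed home into the V (over 1 N) (angle between cell's own x axis and vertical below 0.09 rad and contact force between cell and rest above 1 N), for 0.15 s.
At the end, for the whole second after the job is handed in: The blue cell stands free and still on the bed, terminal up, within 0.06 rad of upright, within 10 mm (x) and 5 mm (y) of the stand's origin; contact arm within 0.04 rad of fully down, its pin pushed in over 1 mm by the terminal; green cell within 15 mm of its start (angle between cell's own x axis and vertical below 0.06 rad and height (world z) of cell_base below 0.011 m and x of cell_base in the frame of stand between -0.01 and 0.01 m and y of cell_base in the frame of stand between -0.005 and 0.005 m and value of joint contact_arm below 0.04 rad and value of joint contact_pin above 0.001 m and linear speed of cell below 0.01 m/s and distance of spare_cell from where it was at the start of the episode below 0.015 m); the robot touches nothing.
It fails at once if the blue cell is raised over 20 degrees from level with its foot well off the stand (base centre above 42 mm, or 30 mm once past 60 degrees) ((angle between cell's own x axis and vertical below 1.2 rad and height (world z) of cell_base above 0.042 m) or (angle between cell's own x axis and vertical below 0.52 rad and height (world z) of cell_base above 0.03 m)).
It fails at once if the blue cell hangs terminal down, over 20 degrees from level (angle between cell's own x axis and vertical above 1.94 rad).
It fails at once if the green cell is moved by more than 15 mm (distance of spare_cell from where it was at the start of the episode above 0.015 m).
It fails at once if the cell is rammed against the V-block with more than 60 N (contact force between cell and rest above 60 N).
It also fails if it takes over 72 s, if anything falls off the work surface, if the arm or the gripper's body presses on something with over 40 N, if the wrist force passes 120 N, or if a joint passes its speed limit or range.

## Working session

There is one attempt and no reset: what is moved stays moved. The work goes in short steps, Python scripts to look and compute and a tool call to move; the robot and the scene stay as the last step left them, time stands still between calls to the robot, and variables do not carry over. Pictures are saved under pics/ and viewed, at most 10 in all, crops included, and the job is handed in when it is done.

Besides the shell and the picture viewer there is one more tool, called after "Request:" in YAML: its name, and indented under it one key for each argument. drive_tool: Moves the arm, as the interface text tells. Its arguments: {"type":"object","properties":{"plan":{"type":"array","items":{"type":"object","properties":{"x":{"type":"number"},"y":{"type":"number"},"z":{"type":"number"},"ax":{"type":"number"},"ay":{"type":"number"},"az":{"type":"number"},"hand":{"type":"number"}}}},"grip_force":{"type":"number"}},"required":["plan"]}

```bash
ls; mkdir -p pics; python3 - <<'E'
from rig import monitor, imaging, r
import cv2,numpy as np
print(monitor.sense())
for n in("scene","side","wrist"):
    im=imaging.grab_frame(n); cv2.imwrite(f"pics/{n}0.png",im[:,:,::-1]); 
    c=imaging.camera_info(n); np.savez(f"pics/{n}0.npz",**c); print(n,c)
a=[cv2.imread(f"pics/{n}0.png") for n in("scene","side")]
cv2.imwrite("pics/both0.png",cv2.resize(np.vstack(a),None,fx=.78,fy=.78))
E
```

```text
pics
{'clock': 0.0, 'qpos': array([-2.40726009e-03,  3.53665870e-01,  1.63414711e+00, -1.31729274e-05,
        1.15518342e+00, -2.41991475e-03]), 'qvel': array([ 0.00086294,  0.00123341,  0.00111974, -0.00043616, -0.00024857,
        0.00026258]), 'joint_efforts': array([-2.03471049e-03, -6.05236173e+01, -3.42063046e+01, -2.62302356e-04,
        9.48130677e-03,  3.61521288e-06]), 'eef_pos': array([ 6.24520624e+02, -7.51219349e-03,  2.30545057e+02]), 'tcp_rot': array([-3.14018889e+00,  8.64706497e-06,  1.57081431e+00]), 'contact_force': array([0.70455532, 0.16151017, 0.0200852 ]), 'wrist_torque': array([-0.01956648,  0.02245489,  0.00178889]), 'grasp_force': 0.0, 'opening': 0.9976603298812681}
scene {'mtx': array([[411.8821275 ,   0.        , 252.71943307],
       [  0.        , 411.8821275 , 185.41634648],
       [  0.        ,   0.        ,   1.        ]]), 'R': array([[-0.89807688, -0.43955663,  0.01574462],
       [-0.32193294,  0.63252132, -0.70446857],
       [ 0.29969502, -0.63773565, -0.70956053]]), 't': array([ 628.99859513,   -2.7334042 , 1639.67771632])}
side {'mtx': array([[489.85233759,   0.        , 254.50787308],
       [  0.        , 489.85233759, 193.86808029],
       [  0.        ,   0.        ,   1.        ]]), 'R': array([[ 0.99988827,  0.014745  ,  0.00245654],
       [ 0.00973198, -0.51738467, -0.85569761],
       [-0.01134629,  0.8556259 , -0.51747036]]), 't': array([-532.24124433,  288.68897811, 1434.68993109])}
wrist {'mtx': array([[305.48591309,   0.        , 259.53404668],
       [  0.        , 305.48591309, 187.58669525],
       [  0.        ,   0.        ,   1.        ]]), 'R': array([[ 9.99998925e-01,  3.21847126e-04, -1.43052069e-03],
       [ 7.52980675e-04, -9.49864311e-01,  3.12661515e-01],
       [-1.25817134e-03, -3.12662256e-01, -9.49863533e-01]]), 't': array([-624.2282307 ,  -39.57244887,  381.09844385])}
```

View pics/both0.png

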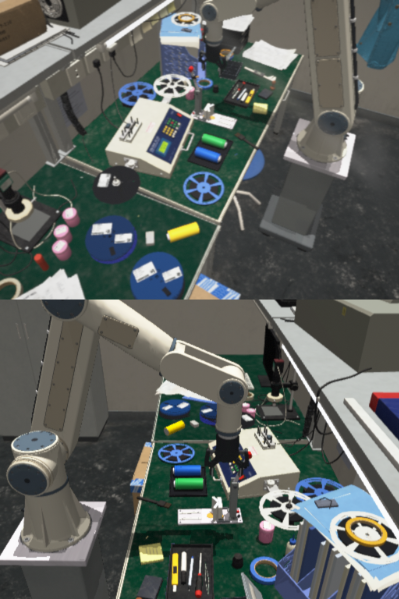

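View pics/wrist0.png

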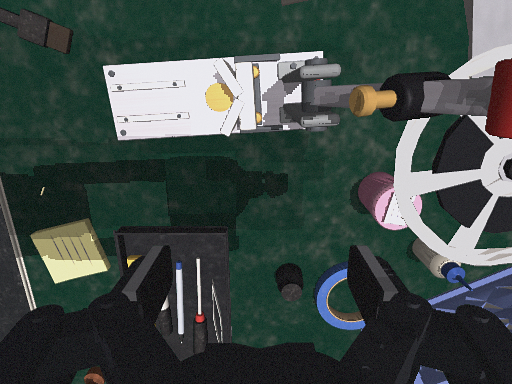

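The wrist view shows the stand: bed from about (103,67) to (325,130), V-block at (232,95), trough strips on its left, arm swung back to the right with red grip at (505,95). Scene and side views show the black tray with the blue and green cells side by side; the only other cell-like things are a yellow cylinder and pink pieces, so blue is unambiguous among the cylinders.

```bash
cat > h.py <<'E'
import cv2,numpy as np
from rig import monitor, imaging, r
def ray(c,px,z):
    R,t=c["R"],c["t"]; p=np.atleast_2d(np.asarray(px,float))
    d=np.c_[p,np.ones(len(p))]@np.linalg.inv(c["mtx"]).T@R
    o=-R.T@t; s=(z-o[2])/d[:,2]; return o+s[:,None]*d
def proj(c,X):
    q=(np.atleast_2d(X)@c["R"].T+c["t"])@c["mtx"].T; return q[:,:2]/q[:,2:]
def load(n): return cv2.imread(f"pics/{n}.png"),np.load(f"pics/{n}.npz")
def snap(n,name):
    c=imaging.camera_info(n); im=imaging.grab_frame(n)[:,:,::-1].copy()
    cv2.imwrite(f"pics/{name}.png",im); np.savez(f"pics/{name}.npz",**c); return im,c
def mask(im,lo,hi): return cv2.inRange(cv2.cvtColor(im,cv2.COLOR_BGR2HSV),lo,hi)
BLUE=((100,150,60),(125,255,255)); GREEN=((50,150,90),(75,255,255)); RED=((0,170,60),(6,255,255))
def blobs(m,amin=60):
    return [(cv2.contourArea(k),*cv2.minAreaRect(k)) for k in cv2.findContours(m,0,2)[0] if cv2.contourArea(k)>amin]
E
python3 - <<'E'
from h import *
np.set_printoptions(precision=1,suppress=True)
for n in("scene0","side0"):
    im,c=load(n)
    for col in(BLUE,GREEN):
        for b in blobs(mask(im,*col)): print(n,b, ray(c,b[1],35))
im,c=load("wrist0")
g=cv2.cvtColor(im,cv2.COLOR_BGR2HSV)
m=cv2.inRange(g,(0,0,170),(180,60,255)); 
for b in blobs(m,2000): print(b)
m[:, :90]=0;m[:,345:]=0;m[:40]=0;m[150:]=0
# edge fits: columns top/bottom
xs=np.arange(115,225); top=[np.argmax(m[:,x]>0) for x in xs]
xb=np.arange(125,225); bot=[len(m)-1-np.argmax(m[::-1,x]>0) for x in xb]
def lf(x,y): 
    p=np.polyfit(x,y,1); e=abs(np.polyval(p,x)-y); k=e<2; return np.polyfit(np.array(x)[k],np.array(y)[k],1)
pt,pb=lf(xs,top),lf(xb,bot)
ys=np.arange(75,132); left=[np.argmax(m[y]>0) for y in ys]; pl=lf(ys,left)
print(pt,pb,pl)
T=ray(c,[(115,np.polyval(pt,115)),(225,np.polyval(pt,225))],8);B=ray(c,[(125,np.polyval(pb,125)),(225,np.polyval(pb,225))],8)
def cor(p):
    y=(p[0]*pl[1]+p[1])/(1-p[0]*pl[0]); return (np.polyval(pl,y),y)
C=ray(c,[cor(pt),cor(pb)],8); print(T,B,C,np.linalg.norm(C[0]-C[1]))
for P in(T,B): d=P[1]-P[0]; print(np.arctan2(d[1],d[0]))
E
```

```text
scene0 (164.0, (283.0000305175781, 373.5000305175781), (13.435027122497559, 17.677669525146484), 45.0) [[166.5 910.7  35. ]]
scene0 (2359.0, (200.5, 353.0), (60.0, 67.0), 90.0) [[388.7 960.7  35. ]]
scene0 (1179.5, (136.94117736816406, 315.73529052734375), (58.9361572265625, 35.89527130126953), 14.03624439239502) [[609.3 949.6  35. ]]
scene0 (677.0, (148.4046630859375, 307.7876892089844), (52.74589920043945, 61.57157516479492), 2.38594388961792) [[594.7 914.3  35. ]]
scene0 (354.0, (265.0, 197.5), (31.939001083374023, 12.965337753295898), 18.434947967529297) [[475.8 356.4  35. ]]
scene0 (260.0, (273.5, 179.49998474121094), (27.828041076660156, 10.751742362976074), 18.434947967529297) [[486.6 254.7  35. ]]
side0 (336.0, (336.55999755859375, 346.5799560546875), (34.36539077758789, 36.06244659423828), 8.13010311126709) [[ 739.7 -220.7   35. ]]
side0 (303.5, (408.5, 239.5), (21.0, 57.0), 90.0) [[1032.6  231.    35. ]]
side0 (409.5, (239.5, 218.5), (13.0, 33.0), 90.0) [[474.9 343.3  35. ]]
side0 (94.0, (263.2115478515625, 154.4423065185547), (24.20680046081543, 8.858285903930664), 37.87498474121094) [[557.7 842.   35. ]]
side0 (153.5, (266.0, 142.5), (20.0, 19.0), 0.0) [[570.4 963.8  35. ]]
side0 (194.5, (501.0, 139.5), (23.0, 20.0), 90.0) [[1659. 1018.   35.]]
side0 (516.5, (224.0, 138.0), (20.0, 38.0), 90.0) [[ 375.6 1008.7   35. ]]
side0 (340.0, (242.0, 234.0), (10.0, 34.0), 90.0) [[487.  251.7  35. ]]
(10465.5, (443.0, 190.99998474121094), (151.99996948242188, 135.99996948242188), 90.0)
(11349.0, (214.95574951171875, 96.83628845214844), (77.89376068115234, 219.71229553222656), 86.18592071533203)
(2860.5, (480.0, 39.0), (78.0, 62.0), 90.0)
[-0.1 72.8] [ -0.1 146.4] [ 0.2 89.4]
[[463.3 105.    8. ]
 [586.  112.6   8. ]] [[463.2  23.    8. ]
 [583.2  30.4   8. ]] [[449.7 104.1   8. ]
 [454.6  22.5   8. ]] 81.81593524748077
0.06215479816145199
0.06171329204429344
```

Request:
drive_tool:
  plan:
    - {"x": 0.9,"y": -0.5,"z": -0.6,"hand": 85}
    - {"x": 1.7,"y": -1.0,"z": -0.6,"hand": 85}
    - {"x": 2.5,"y": -1.5,"z": -0.6,"hand": 85}
    - {"x": 3.3,"y": -2.0,"z": -0.6,"hand": 85}
    - {"x": 4.1,"y": -2.5,"z": -0.6,"hand": 85}
    - {"x": 4.9,"y": -3.0,"z": -0.6,"hand": 85}
    - {"x": 5.6,"y": -3.5,"z": -0.6,"hand": 85}
    - {"x": 6.0,"y": -3.7,"z": -0.6,"hand": 85}

```text
invalid input
```

Request:
drive_tool:
  plan:
    - {"az": -1.4,"hand": 85}
    - {"az": -2.8,"hand": 85}
    - {"az": -4.2,"hand": 85}
    - {"az": -5.6,"hand": 85}
    - {"az": -7.0,"hand": 85}
    - {"az": -8.4,"hand": 85}
    - {"az": -9.8,"hand": 85}
    - {"az": -11.0,"hand": 85}

```text
invalid input
```

Request:
drive_tool:
  plan:
    - {"az": -1.4,"hand": 85}
    - {"az": -2.8,"hand": 85}
    - {"az": -4.0,"hand": 85}
    - {"az": -4.0,"hand": 85}
    - {"az": -4.0,"hand": 85}

```text
invalid input
```

```bash
python3 - <<'E'
from h import *
np.set_printoptions(precision=2,suppress=True)
s=monitor.sense(); print(s["clock"],s["eef_pos"],s["tcp_rot"],s["qpos"],s["contact_force"])
im,c=snap("wrist","w1")
for col in(BLUE,GREEN):
    for b in blobs(mask(im,*col),400): print(b, ray(c,b[1],40))
E
```

```text
0.15 [624.65   0.02 230.73] [-3.14 -0.    1.57] [-0.    0.35  1.63  0.    1.16 -0.  ] [0.05 0.23 0.22]
```

View pics/w1.png

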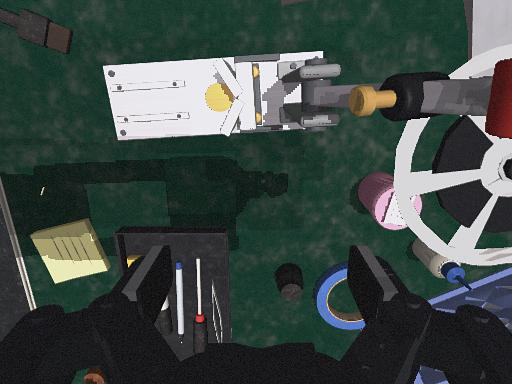

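The view is unchanged (moves were refused). I'll try rows with all the keys.

Request:
drive_tool:
  plan:
    - {"x": 0.9,"y": -0.5,"z": -0.6,"ax": 0,"ay": 0,"az": 0,"hand": 85}
    - {"x": 1.7,"y": -1.0,"z": -0.6,"ax": 0,"ay": 0,"az": 0,"hand": 85}

```text
clock: 0.4
eef_pos: [579.1, 80.2, 262.5]
tcp_rot: [3.139, -0.0, 1.568]
contact_force: [1.4, 1.5, 0.7]
opening: 0.999
grasp_force: 0.0
```

Request:
drive_tool:
  plan:
    - {"x": 0.8,"y": -0.5,"z": 0,"ax": 0,"ay": 0,"az": -1.4,"hand": 85}
    - {"x": 1.6,"y": -1.0,"z": 0,"ax": 0,"ay": 0,"az": -2.8,"hand": 85}
    - {"x": 2.4,"y": -1.5,"z": 0,"ax": 0,"ay": 0,"az": -4.2,"hand": 85}
    - {"x": 3.2,"y": -2.0,"z": 0,"ax": 0,"ay": 0,"az": -5.6,"hand": 85}
    - {"x": 4.0,"y": -2.5,"z": 0,"ax": 0,"ay": 0,"az": -7.0,"hand": 85}
    - {"x": 4.3,"y": -2.7,"z": 0,"ax": 0,"ay": 0,"az": -8.4,"hand": 85}
    - {"x": 4.3,"y": -2.7,"z": 0,"ax": 0,"ay": 0,"az": -9.8,"hand": 85}
    - {"x": 4.3,"y": -2.7,"z": 0,"ax": 0,"ay": 0,"az": -11.0,"hand": 85}

```text
clock: 1.2
eef_pos: [442.2, 296.0, 260.7]
tcp_rot: [-3.141, -0.0, 2.73]
contact_force: [0.2, -0.4, -0.2]
opening: 0.994
grasp_force: 0.0
```

Request:
drive_tool:
  plan:
    - {"x": 0,"y": 0,"z": 0,"ax": 0,"ay": 0,"az": -1.4,"hand": 85}
    - {"x": 0,"y": 0,"z": 0,"ax": 0,"ay": 0,"az": -2.8,"hand": 85}
    - {"x": 0,"y": 0,"z": 0,"ax": 0,"ay": 0,"az": -4,"hand": 85}
    - {"x": 0,"y": 0,"z": 0,"ax": 0,"ay": 0,"az": -4,"hand": 85}
    - {"x": 0,"y": 0,"z": 0,"ax": 0,"ay": 0,"az": -4,"hand": 85}

```text
clock: 1.7
eef_pos: [442.9, 295.2, 260.7]
tcp_rot: [-3.141, -0.0, 3.138]
contact_force: [-1.1, 0.2, 0.2]
opening: 0.997
grasp_force: 0.0
```

```bash
python3 - <<'E'
from h import *
np.set_printoptions(precision=2,suppress=True)
s=monitor.sense(); print(s["clock"],s["eef_pos"],s["tcp_rot"],s["qpos"],s["contact_force"])
im,c=snap("wrist","w1")
for col in(BLUE,GREEN):
    for b in blobs(mask(im,*col),400): print(b, ray(c,b[1],40))
E
```

```text
1.7 [442.87 295.16 260.7 ] [-3.14 -0.    3.14] [ 0.59  0.18  1.8  -0.    1.16 -0.98] [-1.1   0.23  0.15]
(414.0, (352.0384521484375, 331.69232177734375), (38.63488006591797, 25.691213607788086), 78.69007110595703) [[706.61 432.52  40.  ]]
(3113.5, (303.46173095703125, 181.73997497558594), (94.7819595336914, 37.056461334228516), 88.75463104248047) [[474.35 351.07  40.  ]]
```

View pics/w1.png

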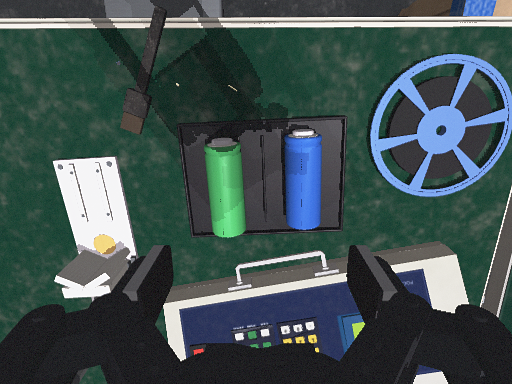

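The blue cell lies at (303,182), terminal (aluminium) at its top end (303,132), i.e. towards the robot; green cell at (225,188) on the left, blue reel (440,130) and another partly hidden thing aren't cells. I confirm blue in an enlarged crop, with measurements.

```bash
python3 - <<'E'
from h import *
np.set_printoptions(precision=1,suppress=True)
im,c=load("w1"); print("cam",-c["R"].T@c["t"])
for nm,col in(("blue",BLUE),("green",GREEN)):
    m=mask(im,*col); m[:110]=0;m[245:]=0;m[:,:195]=0;m[:,345:]=0
    rows=[y for y in range(384) if (m[y]>0).sum()>15]; print(nm,rows[0],rows[-1])
    L=[];
    for y in range(rows[0]+12,rows[-1]-8):
        x=np.flatnonzero(m[y]); L.append((y,x[0],x[-1]))
    L=np.array(L); w=L[:,2]-L[:,1]; 
    mid=np.c_[(L[:,1]+L[:,2])/2,L[:,0]]
    P=ray(c,mid,27); p=np.polyfit(P[:,0],P[:,1],1); print("yaw",np.arctan(p[0]),"res",np.std(P[:,1]-np.polyval(p,P[:,0])),"w",w.mean())
    xm=mid[:,0].mean()
    b=ray(c,[(mid[-1,0],rows[-1]+.5)],50)[0]; t50=ray(c,[(mid[0,0],rows[0]-.5)],50)[0]; print("base",b,"can top",t50, ray(c,[(mid[0,0],rows[0]-.5)],40)[0]);print(np.polyval(p,475))
print("box",[ray(c,[(250,287),(250,300),(280,255)],z) for z in(0,80)])
cv2.imwrite("pics/crop1.png",cv2.resize(im[110:250,170:360],None,fx=3,fy=3))
E
```

```text
cam [362.9 297.3 403.5]
blue 138 228
yaw 0.043609750216260616 res 0.26306213491238034 w 34.642857142857146
base [533.5 351.6  50. ] can top [417.8 346.8  50. ] [419.4 348.2  40. ]
352.082239763911Traceback (most recent call last):
  File "<stdin>", line 6, in <module>
IndexError: list index out of range
```

```bash
python3 - <<'E'
from h import *
np.set_printoptions(precision=1,suppress=True)
im,c=load("w1")
for z in(0,70,100): print(z,ray(c,[(330,270),(330,283),(325,258),(60,160),(112,157)],z).tolist())
cv2.imwrite("pics/crop1.png",cv2.resize(im[110:250,170:360],None,fx=3,fy=3))
E
```

```text
0 [[627.37937287109, 403.2224333848956, 0.0], [650.5986466275183, 404.8081636275805, 0.0], [606.5471124340864, 394.2907191247684, 0.0], [454.9108336872329, 26.873615405058104, 0.0], [451.00356215900774, 97.8035093224974, 0.0]]
70 [[581.4919086735188, 384.84197845587005, 70.0], [600.6827693123917, 386.1525934396735, 70.0], [564.2739279979364, 377.4598662748256, 70.0], [438.9456888912975, 73.78755904466621, 70.0], [435.71630694925267, 132.41151617522738, 70.0]]
100 [[561.8258525888455, 376.96464062914475, 100.0], [579.2902504630517, 378.1573490734277, 100.0], [546.1568489538721, 370.24664362485004, 100.0], [432.10348397875373, 93.89353489021258, 100.0], [429.1646261450719, 147.24351911211164, 100.0]]
```

View pics/crop1.png

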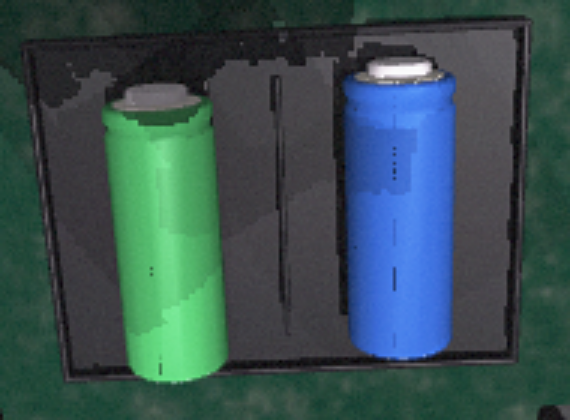

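Crop confirms: blue cell, right place of tray, terminal up in the image (towards robot); green cell left.

Request:
drive_tool:
  plan:
    - {"x": -0.2,"y": 0.5,"z": 0.7,"ax": 0,"ay": 0,"az": -0.4,"hand": 70}
    - {"x": -0.5,"y": 1.1,"z": 1.3,"ax": 0,"ay": 0,"az": -0.4,"hand": 70}
    - {"x": -0.5,"y": 1.14,"z": 2.1,"ax": 0,"ay": 0,"az": -0.4,"hand": 70}
    - {"x": -0.5,"y": 1.14,"z": 2.8,"ax": 0,"ay": 0,"az": -0.4,"hand": 70}
    - {"x": -0.5,"y": 1.14,"z": 2.8,"ax": 0,"ay": 0,"az": -0.4,"hand": 70}
    - {"x": -0.5,"y": 1.14,"z": 2.8,"ax": 0,"ay": 0,"az": -0.4,"hand": 70}

```text
clock: 2.35
eef_pos: [467.9, 352.1, 121.0]
tcp_rot: [-3.141, -0.001, -3.101]
contact_force: [0.6, 0.6, 0.5]
opening: 0.822
grasp_force: 0.0
```

```bash
python3 - <<'E'
from h import *
np.set_printoptions(precision=2,suppress=True)
s=monitor.sense(); print(s["clock"],s["eef_pos"],s["tcp_rot"],s["opening"])
im,c=snap("wrist","w2")
m=mask(im,*BLUE); m=(cv2.connectedComponentsWithStats(m)); k=1+np.argmax(m[2][1:,4]); print(m[2][k]); m=m[1]==k
rows=np.flatnonzero(m.sum(1)>15); L=[]
for y in range(rows[0]+25,rows[-1]-15):
    x=np.flatnonzero(m[y]); L.append(((x[0]+x[-1])/2,y))
L=np.array(L); P=ray(c,L,27); p=np.polyfit(P[:,0],P[:,1],1)
b=ray(c,[(L[-1,0],rows[-1]+.5)],50)[0]; t=[ray(c,[(L[0,0],rows[0]-.5)],z)[0,0] for z in(30,40,50)]
print("yaw",np.arctan(p[0]),np.std(P[:,1]-np.polyval(p,P[:,0])),"y@472",np.polyval(p,472),"base",b,"top",t)
cv2.imwrite("pics/w2.png",im)
E
```

```text
2.35 [467.89 352.12 121.05] [-3.14 -0.   -3.1 ] 0.821780452355108
[ 228  128   59  150 7463]
yaw 0.04440475534475867 0.14344341153701876 y@472 351.841565313313 base [533.93 354.68  50.  ] top [np.float64(419.6380774251914), np.float64(418.2882159668231), np.float64(416.93835450845484)]
```

Request:
drive_tool:
  plan:
    - {"x": 0,"y": 0,"z": 0.8,"ax": 0,"ay": 0,"az": 0,"hand": 70}
    - {"x": 0,"y": 0,"z": 1.5,"ax": 0,"ay": 0,"az": 0,"hand": 70}
    - {"x": 0,"y": 0,"z": 2.0,"ax": 0,"ay": 0,"az": 0,"hand": 70}
    - {"x": 0,"y": 0,"z": 2.24,"ax": 0,"ay": 0,"az": 0,"hand": 70}
    - {"x": 0,"y": 0,"z": 2.24,"ax": 0,"ay": 0,"az": 0,"hand": 70}
    - {"x": 0,"y": 0,"z": 2.24,"ax": 0,"ay": 0,"az": 0,"hand": 40}
    - {"x": 0,"y": 0,"z": 2.24,"ax": 0,"ay": 0,"az": 0,"hand": 40}
    - {"x": 0,"y": 0,"z": 2.24,"ax": 0,"ay": 0,"az": 0,"hand": 40}
  grip_force: 60

```text
clock: 3.2
eef_pos: [469.1, 351.9, 11.2]
tcp_rot: [-3.141, 0.002, -3.099]
contact_force: [-0.5, -7.5, 9.9]
opening: 0.518
grasp_force: 60.0
```

Request:
drive_tool:
  plan:
    - {"x": 0,"y": 0,"z": 0,"ax": 0,"ay": 0,"az": 0,"hand": 40}
    - {"x": 0,"y": 0,"z": 0,"ax": 0,"ay": 0,"az": 0,"hand": 40}
    - {"x": 0,"y": 0,"z": 0,"ax": 0,"ay": 0,"az": 0,"hand": 40}

```text
clock: 3.5
eef_pos: [469.1, 351.9, 11.2]
tcp_rot: [-3.142, 0.002, -3.099]
contact_force: [0.7, -7.8, 9.4]
opening: 0.514
grasp_force: 60.0
```

Request:
drive_tool:
  plan:
    - {"x": 0,"y": 0,"z": -0.2,"ax": 0,"ay": 0,"az": 0,"hand": 40}
    - {"x": 0,"y": 0,"z": -0.6,"ax": 0,"ay": 0,"az": 0,"hand": 40}
    - {"x": 0,"y": 0,"z": -1.1,"ax": 0,"ay": 0,"az": 0,"hand": 40}
    - {"x": 0,"y": 0,"z": -1.7,"ax": 0,"ay": 0,"az": 0,"hand": 40}
    - {"x": 0,"y": 0,"z": -2.2,"ax": 0,"ay": 0,"az": 0,"hand": 40}
    - {"x": 0,"y": 0,"z": -2.6,"ax": 0,"ay": 0,"az": 0,"hand": 40}
    - {"x": 0,"y": 0,"z": -2.8,"ax": 0,"ay": 0,"az": 0,"hand": 40}

```text
clock: 4.2
eef_pos: [468.6, 352.9, 151.8]
tcp_rot: [3.139, 0.003, -3.1]
contact_force: [0.9, 0.4, -7.1]
opening: 0.521
grasp_force: 63.3
```

Request:
drive_tool:
  plan:
    - {"x": 0,"y": -0.3,"z": 0,"ax": 0,"ay": 0,"az": 0,"hand": 40}
    - {"x": 0,"y": -0.9,"z": 0,"ax": 0,"ay": 0,"az": 0,"hand": 40}
    - {"x": -0.06,"y": -1.6,"z": 0,"ax": 0,"ay": 0,"az": -0.17,"hand": 40}
    - {"x": -0.06,"y": -2.3,"z": 0,"ax": 0,"ay": 0,"az": -0.17,"hand": 40}
    - {"x": -0.06,"y": -3.0,"z": 0,"ax": 0,"ay": 0,"az": -0.17,"hand": 40}
    - {"x": -0.06,"y": -3.6,"z": 0,"ax": 0,"ay": 0,"az": -0.17,"hand": 40}
    - {"x": -0.06,"y": -3.95,"z": 0,"ax": 0,"ay": 0,"az": -0.17,"hand": 40}
    - {"x": -0.06,"y": -4.05,"z": 0,"ax": 0,"ay": 0,"az": -0.17,"hand": 40}

```text
clock: 5.0
eef_pos: [478.2, 147.5, 148.0]
tcp_rot: [-3.141, -0.002, -3.084]
contact_force: [-0.1, 0.3, -7.7]
opening: 0.52
grasp_force: 63.3
```

Request:
drive_tool:
  plan:
    - {"x": 0,"y": 0,"z": 0,"ax": 0,"ay": 0,"az": 0,"hand": 40}
    - {"x": 0,"y": 0,"z": 0,"ax": 0,"ay": 0,"az": 0,"hand": 40}

```text
clock: 5.2
eef_pos: [479.2, 150.3, 148.6]
tcp_rot: [3.141, -0.0, -3.082]
contact_force: [0.7, 0.6, -6.3]
opening: 0.52
grasp_force: 63.3
```

```bash
python3 - <<'E'
from h import *
s=monitor.sense(); print(s["clock"],s["eef_pos"],s["tcp_rot"],s["opening"],s["contact_force"])
im,c=snap("wrist","w3"); snap("scene","s3"); snap("side","d3")
E
```

```text
5.2 [479.242553   150.32004952 148.55761001] [ 3.14138224e+00 -3.46101926e-04 -3.08208382e+00] 0.5200573999637695 [ 0.69697421  0.59233886 -6.34210481]
```

View pics/w3.png

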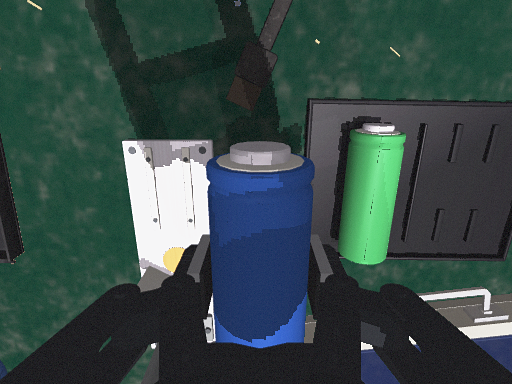

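Held cell is level and straight in the fingers; the stand shows on the left: front corners at about (123,141) and (213,139), trough strips at x≈155 and 188, V-block at (160,275).

```bash
python3 - <<'E'
from h import *
np.set_printoptions(precision=1,suppress=True)
im,c=load("w3")
g=cv2.cvtColor(im,cv2.COLOR_BGR2HSV); w=cv2.inRange(g,(0,0,90),(180,70,255))
rows=np.arange(160,255,2)
Lx=[]
for y in rows:
    x=np.flatnonzero(w[y,100:175]); Lx.append(100+x[0])
pl=np.polyfit(rows,Lx,1); 
rr=np.arange(150,200,2); Rx=[]
for y in rr:
    x=np.flatnonzero(w[y,150:230]); Rx.append(150+x[-1]+1)
print(Rx)
cols=np.arange(130,205,3); Ty=[100+np.argmax(w[100:200,x]>0) for x in cols]; pt=np.polyfit(cols,Ty,1); print(Ty)
Lw=ray(c,np.c_[np.polyval(pl,rows),rows],8); Tw=ray(c,np.c_[cols,np.polyval(pt,cols)],8); Rw=ray(c,np.c_[Rx,rr],8)
a=np.polyfit(Lw[:,0],Lw[:,1],1); b=np.polyfit(Tw[:,1],Tw[:,0],1); print("yawL",np.arctan(a[0]),"yawT",-np.arctan(b[0]))
th=np.arctan(a[0]); n=np.array([-np.sin(th),np.cos(th)]); e=np.array([np.cos(th),np.sin(th)])
print("off L",(Lw[:,:2]@n).mean(),"R",(Rw[:15,:2]@n)); print("front",(Tw[:,:2]@e).mean())
nL=(Lw[:,:2]@n).mean(); O=e*((Tw[:,:2]@e).mean()+127)+n*(nL+42); print("origin",O)
E
```

```text
[np.int64(213), np.int64(213), np.int64(230), np.int64(230), np.int64(230), np.int64(230), np.int64(230), np.int64(230), np.int64(230), np.int64(230), np.int64(206), np.int64(206), np.int64(206), np.int64(207), np.int64(207), np.int64(209), np.int64(210), np.int64(210), np.int64(208), np.int64(208), np.int64(208), np.int64(207), np.int64(208), np.int64(208), np.int64(208)]
[np.int64(140), np.int64(140), np.int64(140), np.int64(140), np.int64(140), np.int64(140), np.int64(140), np.int64(140), np.int64(140), np.int64(140), np.int64(140), np.int64(140), np.int64(140), np.int64(140), np.int64(140), np.int64(140), np.int64(140), np.int64(140), np.int64(140), np.int64(140), np.int64(140), np.int64(140), np.int64(140), np.int64(140), np.int64(140)]
yawL 0.04352453037603029 yawT 0.059999743609058256
off L 2.7404287826394644 R [ 86.8  86.8 102.7 102.7 102.7 102.6 102.6 102.6 102.5 102.5  79.5  79.4
  79.4  80.2  80.2]
front 453.004703338485
origin [577.5  69.9]
```

Request:
drive_tool:
  plan:
    - {"x": -0.2,"y": -0.5,"z": 0,"ax": 0,"ay": 0,"az": 0,"hand": 40}
    - {"x": -0.46,"y": -1.2,"z": 0,"ax": 0,"ay": 0,"az": 0,"hand": 40}
    - {"x": -0.46,"y": -1.69,"z": 0.3,"ax": 0,"ay": 0,"az": 0,"hand": 40}
    - {"x": -0.46,"y": -1.69,"z": 1.0,"ax": 0,"ay": 0,"az": 0,"hand": 40}
    - {"x": -0.46,"y": -1.69,"z": 1.7,"ax": 0,"ay": 0,"az": 0,"hand": 40}
    - {"x": -0.46,"y": -1.69,"z": 2.2,"ax": 0,"ay": 0,"az": 0,"hand": 40}
    - {"x": -0.46,"y": -1.69,"z": 2.4,"ax": 0,"ay": 0,"az": 0,"hand": 40}
    - {"x": -0.46,"y": -1.69,"z": 2.4,"ax": 0,"ay": 0,"az": 0,"hand": 40}

```text
clock: 6.15
eef_pos: [506.7, 67.4, 27.7]
tcp_rot: [-3.141, -0.002, -3.081]
contact_force: [-0.4, -0.3, -5.7]
opening: 0.517
grasp_force: 63.4
```

Request:
drive_tool:
  plan:
    - {"x": 0,"y": 0,"z": 0.06,"ax": 0,"ay": 0,"az": 0,"hand": 40}
    - {"x": 0,"y": 0,"z": 0.12,"ax": 0,"ay": 0,"az": 0,"hand": 40}
    - {"x": 0,"y": 0,"z": 0.18,"ax": 0,"ay": 0,"az": 0,"hand": 40}
    - {"x": 0,"y": 0,"z": 0.18,"ax": 0,"ay": 0,"az": 0,"hand": 40}

```text
clock: 6.55
eef_pos: [507.6, 67.1, 20.1]
tcp_rot: [3.142, 0.001, -3.082]
contact_force: [-0.5, -1.0, -5.8]
opening: 0.519
grasp_force: 63.5
```

Request:
drive_tool:
  plan:
    - {"x": 0,"y": 0,"z": 0.04,"ax": 0,"ay": 0,"az": 0,"hand": 40}
    - {"x": 0,"y": 0,"z": 0.08,"ax": 0,"ay": 0,"az": 0,"hand": 40}
    - {"x": 0,"y": 0,"z": 0.09,"ax": 0,"ay": 0,"az": 0,"hand": 40}
    - {"x": 0,"y": 0,"z": 0.09,"ax": 0,"ay": 0,"az": 0,"hand": 40}

```text
clock: 6.95
eef_pos: [507.7, 67.1, 15.6]
tcp_rot: [3.142, 0.0, -3.082]
contact_force: [-0.7, -0.1, -0.3]
opening: 0.518
grasp_force: 64.5
```

Request:
drive_tool:
  plan:
    - {"x": -0.05,"y": 0,"z": 0,"ax": 0,"ay": 0,"az": 0,"hand": 40}
    - {"x": -0.1,"y": 0,"z": 0,"ax": 0,"ay": 0,"az": 0,"hand": 40}
    - {"x": -0.14,"y": 0,"z": 0,"ax": 0,"ay": 0,"az": 0,"hand": 40}
    - {"x": -0.16,"y": 0,"z": 0,"ax": 0,"ay": 0,"az": 0,"hand": 40}

```text
clock: 7.35
eef_pos: [508.8, 66.7, 15.2]
tcp_rot: [-3.141, -0.013, -3.082]
contact_force: [-25.5, -2.5, 28.6]
opening: 0.519
grasp_force: 66.8
```

Request:
drive_tool:
  plan:
    - {"x": -0.03,"y": 0,"z": 0,"ax": 0,"ay": 0,"az": 0,"hand": 40}
    - {"x": -0.06,"y": 0,"z": 0,"ax": 0,"ay": 0,"az": 0,"hand": 40}
    - {"x": -0.06,"y": 0,"z": 0,"ax": 0,"ay": 0,"az": 0,"hand": 40}

```text
clock: 7.65
eef_pos: [508.7, 66.7, 15.1]
tcp_rot: [-3.141, -0.019, -3.082]
contact_force: [-33.5, -2.4, 37.5]
opening: 0.517
grasp_force: 68.2
```

Contact came ~10 mm earlier than expected; back off and look.

Request:
drive_tool:
  plan:
    - {"x": 0.1,"y": 0,"z": 0,"ax": 0,"ay": 0,"az": 0,"hand": 40}
    - {"x": 0.2,"y": 0,"z": 0,"ax": 0,"ay": 0,"az": 0,"hand": 40}
    - {"x": 0.26,"y": 0,"z": 0,"ax": 0,"ay": 0,"az": 0,"hand": 40}
    - {"x": 0.26,"y": 0,"z": 0,"ax": 0,"ay": 0,"az": 0,"hand": 40}

```text
clock: 8.05
eef_pos: [506.0, 66.9, 15.5]
tcp_rot: [-3.142, 0.001, -3.082]
contact_force: [-0.0, -2.6, -0.2]
opening: 0.523
grasp_force: 64.0
```

```bash
python3 - <<'E'
from h import *
np.set_printoptions(precision=1,suppress=True)
im,c=load("wrist0"); print("disc",ray(c,[(218,97)],8))
m=mask(im,(20,100,120),(35,255,255)); m[:60]=0;m[130:]=0;m[:,190:]=m[:,190:]; print(blobs(m[:, :260],50))
a,ca=snap("wrist","w4"); b,cb=snap("side","d4"); e,ce=snap("scene","s4")
def crop(im,c,X,h,f):
    u,v=proj(c,X)[0].astype(int); return cv2.resize(im[max(v-h,0):v+h,max(u-h-15,0):u+h+15],None,fx=f,fy=f)
k1=crop(b,cb,[540,68,60],40,7); k2=crop(e,ce,[540,68,60],40,7)
o=np.hstack([cv2.resize(k,(400,290)) for k in(k1,k2)]); w=cv2.resize(a[90:384],(521,300))
cv2.imwrite("pics/v4.png",np.vstack([o,np.hstack([w,np.zeros((300,279,3),np.uint8)])]))
E
```

```text
disc [[576.5  70.9   8. ]]
[(465.5, (216.73202514648438, 98.22400665283203), (28.2707576751709, 21.566728591918945), 55.304847717285156)]
```

View pics/v4.png

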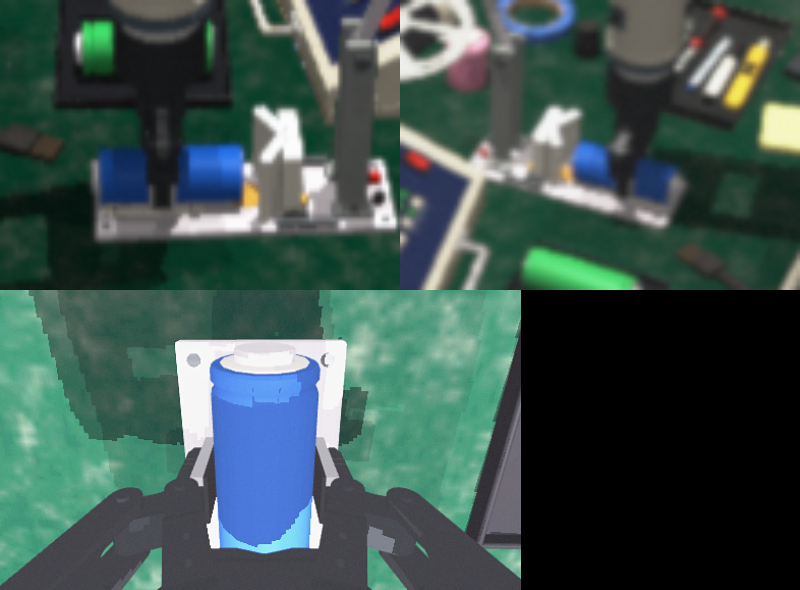

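The gap to the V-block is still ~10 mm (base short of the V, yellow disc visible between), so it was friction jamming on the bed. I'll lift 2 mm and push again.

Request:
drive_tool:
  plan:
    - {"x": 0,"y": 0,"z": -0.04,"ax": 0,"ay": 0,"az": 0,"hand": 40}
    - {"x": -0.04,"y": 0,"z": -0.05,"ax": 0,"ay": 0,"az": 0,"hand": 40}
    - {"x": -0.1,"y": 0,"z": -0.05,"ax": 0,"ay": 0,"az": 0,"hand": 40}
    - {"x": -0.14,"y": 0,"z": -0.05,"ax": 0,"ay": 0,"az": 0,"hand": 40}
    - {"x": -0.16,"y": 0,"z": -0.05,"ax": 0,"ay": 0,"az": 0,"hand": 40}

```text
clock: 8.7
eef_pos: [513.7, 67.5, 17.6]
tcp_rot: [3.142, -0.0, -3.082]
contact_force: [0.1, -1.7, -7.2]
opening: 0.52
grasp_force: 63.8
```

Free now. Continue in small steps to touch.

Request:
drive_tool:
  plan:
    - {"x": -0.04,"y": 0,"z": 0,"ax": 0,"ay": 0,"az": 0,"hand": 40}
    - {"x": -0.08,"y": 0,"z": 0,"ax": 0,"ay": 0,"az": 0,"hand": 40}
    - {"x": -0.08,"y": 0,"z": 0,"ax": 0,"ay": 0,"az": 0,"hand": 40}

```text
clock: 9.0
eef_pos: [517.8, 67.6, 17.8]
tcp_rot: [3.142, 0.0, -3.082]
contact_force: [-0.4, -0.2, -6.0]
opening: 0.516
grasp_force: 63.8
```

Request:
drive_tool:
  plan:
    - {"x": -0.03,"y": 0,"z": 0,"ax": 0,"ay": 0,"az": 0,"hand": 40}
    - {"x": -0.06,"y": 0,"z": 0,"ax": 0,"ay": 0,"az": 0,"hand": 40}
    - {"x": -0.06,"y": 0,"z": 0,"ax": 0,"ay": 0,"az": 0,"hand": 40}

```text
clock: 9.3
eef_pos: [520.1, 67.7, 17.7]
tcp_rot: [-3.142, -0.001, -3.082]
contact_force: [-1.4, -0.1, -5.4]
opening: 0.519
grasp_force: 63.7
```

Request:
drive_tool:
  plan:
    - {"x": -0.03,"y": 0,"z": 0,"ax": 0,"ay": 0,"az": 0,"hand": 40}
    - {"x": -0.05,"y": 0,"z": 0,"ax": 0,"ay": 0,"az": 0,"hand": 40}
    - {"x": -0.05,"y": 0,"z": 0,"ax": 0,"ay": 0,"az": 0,"hand": 40}

```text
clock: 9.6
eef_pos: [520.7, 67.6, 17.2]
tcp_rot: [-3.141, -0.004, -3.082]
contact_force: [-6.1, -2.5, -4.9]
opening: 0.518
grasp_force: 63.8
```

Request:
drive_tool:
  plan:
    - {"x": -0.02,"y": 0,"z": 0,"ax": 0,"ay": 0,"az": 0,"hand": 40}
    - {"x": -0.03,"y": 0,"z": 0,"ax": 0,"ay": 0,"az": 0,"hand": 40}
    - {"x": -0.03,"y": 0,"z": 0,"ax": 0,"ay": 0,"az": 0,"hand": 40}
    - {"x": -0.03,"y": 0,"z": 0,"ax": 0,"ay": 0,"az": 0,"hand": 40}
    - {"x": -0.03,"y": 0,"z": 0.02,"ax": 0,"ay": 0,"az": 0,"hand": 40}
    - {"x": -0.03,"y": 0,"z": 0.04,"ax": 0,"ay": 0,"az": 0,"hand": 40}
    - {"x": -0.03,"y": 0,"z": 0.04,"ax": 0,"ay": 0,"az": 0,"hand": 40}

```text
clock: 10.3
eef_pos: [521.2, 67.3, 15.3]
tcp_rot: [-3.141, -0.006, -3.082]
contact_force: [-10.1, -4.6, 0.9]
opening: 0.522
grasp_force: 64.5
```

Request:
drive_tool:
  plan:
    - {"x": 0.04,"y": 0,"z": 0,"ax": 0,"ay": 0,"az": 0,"hand": 66}
    - {"x": 0.04,"y": 0,"z": 0,"ax": 0,"ay": 0,"az": 0,"hand": 66}
    - {"x": 0.04,"y": 0,"z": 0,"ax": 0,"ay": 0,"az": 0,"hand": 66}
    - {"x": 0.04,"y": 0,"z": 0,"ax": 0,"ay": 0,"az": 0,"hand": 66}
  grip_force: 20

```text
clock: 10.7
eef_pos: [523.3, 68.1, 16.2]
tcp_rot: [3.141, 0.002, -3.082]
contact_force: [0.5, 0.7, -0.1]
opening: 0.771
grasp_force: 0.0
```

Request:
drive_tool:
  plan:
    - {"x": 0.3,"y": 0,"z": 0,"ax": 0,"ay": 0,"az": 0,"hand": 66}
    - {"x": 0.6,"y": 0,"z": 0,"ax": 0,"ay": 0,"az": 0,"hand": 66}
    - {"x": 0.82,"y": 0,"z": 0,"ax": 0,"ay": 0,"az": 0,"hand": 66}
    - {"x": 0.82,"y": 0,"z": 0,"ax": 0,"ay": 0,"az": 0,"hand": 66}
    - {"x": 0.82,"y": 0,"z": 0,"ax": 0,"ay": 0,"az": 0,"hand": 66}

```text
clock: 11.2
eef_pos: [482.3, 65.6, 16.1]
tcp_rot: [3.142, 0.001, -3.082]
contact_force: [-0.0, -0.0, 0.2]
opening: 0.771
grasp_force: 0.0
```

```bash
python3 - <<'E'
from h import *
np.set_printoptions(precision=2,suppress=True)
s=monitor.sense(); print(s["clock"],s["eef_pos"],s["tcp_rot"],s["opening"],s["contact_force"],s["qpos"])
im,c=snap("wrist","w5"); snap("side","d5")
m=mask(im,*BLUE); m=(cv2.connectedComponentsWithStats(m)); k=1+np.argmax(m[2][1:,4]); print(m[2][k]); m=m[1]==k
rows=np.flatnonzero(m.sum(1)>15); L=[]
for y in range(rows[0]+30,min(rows[-1]-15,230)):
    x=np.flatnonzero(m[y]); L.append(((x[0]+x[-1])/2,y))
L=np.array(L); P=ray(c,L,31); p=np.polyfit(P[:,0],P[:,1],1)
print("yaw",np.arctan(p[0]),np.std(P[:,1]-np.polyval(p,P[:,0])),"y@480",np.polyval(p,480),"top",ray(c,[(L[0,0],rows[0]-.5)],54),ray(c,[(L[0,0],rows[0]-.5)],44))
o=np.hstack([im,cv2.resize(cv2.imread("pics/d5.png")[190:310,200:360],(512,384))]); cv2.imwrite("pics/v5.png",cv2.resize(o,(800,300)))
E
```

```text
11.2 [482.28  65.6   16.07] [ 3.14  0.   -3.08] 0.7712510885987424 [-0.05 -0.03  0.24] [ 0.13  0.47  2.08  0.    0.6  -1.5 ]
[ 208  227   98  116 7066]Traceback (most recent call last):
  File "<stdin>", line 9, in <module>
  File "h.py", line 5, in ray
    d=np.c_[p,np.ones(len(p))]@np.linalg.inv(c["mtx"]).T@R
      ~~~~~~~~~~~~~~~~~~~~~~~~^~~~~~~~~~~~~~~~~~~~~~~~~~
ValueError: matmul: Input operand 1 has a mismatch in its core dimension 0, with gufunc signature (n?,k),(k,m?)->(n?,m?) (size 3 is different from 1)
```

```bash
python3 - <<'E'
from h import *
np.set_printoptions(precision=2,suppress=True)
im,c=load("w5")
m=mask(im,*BLUE); m=(cv2.connectedComponentsWithStats(m)); k=1+np.argmax(m[2][1:,4]); m=m[1]==k
rows=np.flatnonzero(m.sum(1)>15); L=[]
for y in range(rows[0]+25,rows[-1]-25):
    x=np.flatnonzero(m[y]); L.append(((x[0]+x[-1])/2,y))
L=np.array(L); P=ray(c,L,31); p=np.polyfit(P[:,0],P[:,1],1)
print("yaw",np.arctan(p[0]),np.std(P[:,1]-np.polyval(p,P[:,0])),"y@480",np.polyval(p,480),"top",ray(c,[(L[0,0],rows[0]-.5)],54),ray(c,[(L[0,0],rows[0]-.5)],44))
o=np.hstack([im,cv2.resize(cv2.imread("pics/d5.png")[190:310,200:360],(512,384))]); cv2.imwrite("pics/v5.png",cv2.resize(o,(800,300)))
E
```

```text
yaw 0.05572388304352902 0.09846159308606553 y@480 66.02885651696268 top [[458.77  64.93  54.  ]] [[464.17  65.15  44.  ]]
```

View pics/v5.png

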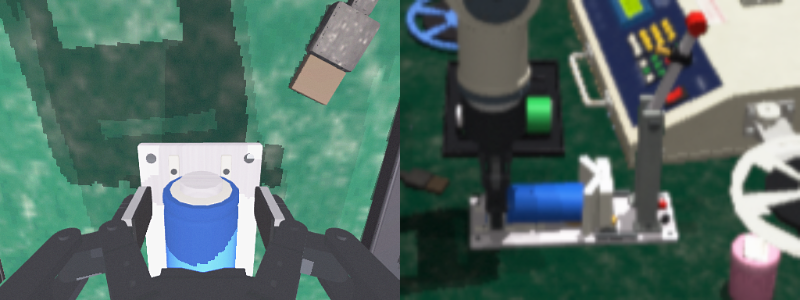

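The side view shows the cell lying in the trough with its base at the V-block, fingers at the terminal end; red grip up behind the post. Grip lightly.

Request:
drive_tool:
  plan:
    - {"x": 0.04,"y": 0,"z": 0.06,"ax": 0,"ay": 0,"az": 0,"hand": 66}
    - {"x": 0.04,"y": 0,"z": 0.06,"ax": 0,"ay": 0,"az": 0,"hand": 66}
    - {"x": 0.04,"y": 0,"z": 0.06,"ax": 0,"ay": 0,"az": 0,"hand": 40}
    - {"x": 0.04,"y": 0,"z": 0.06,"ax": 0,"ay": 0,"az": 0,"hand": 40}
    - {"x": 0.04,"y": 0,"z": 0.06,"ax": 0,"ay": 0,"az": 0,"hand": 40}
    - {"x": 0.04,"y": 0,"z": 0.06,"ax": 0,"ay": 0,"az": 0,"hand": 40}
    - {"x": 0.04,"y": 0,"z": 0.06,"ax": 0,"ay": 0,"az": 0,"hand": 40}
  grip_force: 20

```text
clock: 12.0
eef_pos: [479.5, 65.0, 12.9]
tcp_rot: [-3.141, -0.0, -3.082]
contact_force: [-0.4, -5.5, 4.1]
opening: 0.534
grasp_force: 20.2
```

```bash
python3 - <<'E'
import numpy as np
d=106
def P(t): 
    t=np.radians(t); return np.array([26.56-23*np.sqrt(np.sin(t)**2+1/3)-d*np.cos(t), 8+23*np.cos(t)+d*np.sin(t)])
for t in range(0,91,5): print(t,((P(t)-P(0))/50*[-1,-1]).round(3))
E
```

```text
0 [-0. -0.]
5 [-0.005 -0.183]
10 [-0.02  -0.361]
15 [-0.047 -0.533]
20 [-0.085 -0.697]
25 [-0.135 -0.853]
30 [-0.198 -0.998]
35 [-0.275 -1.133]
40 [-0.364 -1.255]
45 [-0.467 -1.364]
50 [-0.582 -1.46 ]
55 [-0.709 -1.54 ]
60 [-0.847 -1.606]
65 [-0.995 -1.656]
70 [-1.153 -1.689]
75 [-1.319 -1.707]
80 [-1.492 -1.708]
85 [-1.671 -1.692]
90 [-1.854 -1.66 ]
```

Request:
drive_tool:
  plan:
    - {"x": -0.03,"y": 0,"z": 0,"ax": 0,"ay": 0,"az": 0,"hand": 40}
    - {"x": -0.035,"y": 0,"z": -0.1,"ax": 0,"ay": 0,"az": 0,"hand": 40}
    - {"x": -0.04,"y": 0,"z": -0.18,"ax": 0,"ay": 0,"az": 0,"hand": 40}
    - {"x": -0.05,"y": 0,"z": -0.36,"ax": 0,"ay": 0,"az": 0,"hand": 40}
    - {"x": -0.075,"y": 0,"z": -0.53,"ax": 0,"ay": 0,"az": 0,"hand": 40}
    - {"x": -0.075,"y": 0,"z": -0.53,"ax": 0,"ay": 0,"az": 0,"hand": 40}

```text
clock: 12.6
eef_pos: [483.3, 65.6, 40.4]
tcp_rot: [3.142, 0.0, -3.082]
contact_force: [-3.2, -2.7, -4.8]
opening: 0.534
grasp_force: 22.1
```

Request:
drive_tool:
  plan:
    - {"x": -0.04,"y": 0,"z": -0.164,"ax": 0,"ay": 0,"az": 0,"hand": 40}
    - {"x": -0.09,"y": 0,"z": -0.32,"ax": 0,"ay": 0,"az": 0,"hand": 40}
    - {"x": -0.15,"y": 0,"z": -0.465,"ax": 0,"ay": 0,"az": 0,"hand": 40}
    - {"x": -0.23,"y": 0,"z": -0.6,"ax": 0,"ay": 0,"az": 0,"hand": 40}
    - {"x": -0.23,"y": 0,"z": -0.6,"ax": 0,"ay": 0,"az": 0,"hand": 40}

```text
clock: 13.1
eef_pos: [496.0, 66.4, 70.5]
tcp_rot: [3.141, 0.002, -3.082]
contact_force: [-1.5, -0.8, -3.9]
opening: 0.528
grasp_force: 22.2
```

```bash
python3 - <<'E'
from h import *
im,c=snap("side","d6")
cv2.imwrite("pics/v6.png",cv2.resize(im[190:310,200:360],(640,480)))
E
```

```text
(no output)
```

View pics/v6.png

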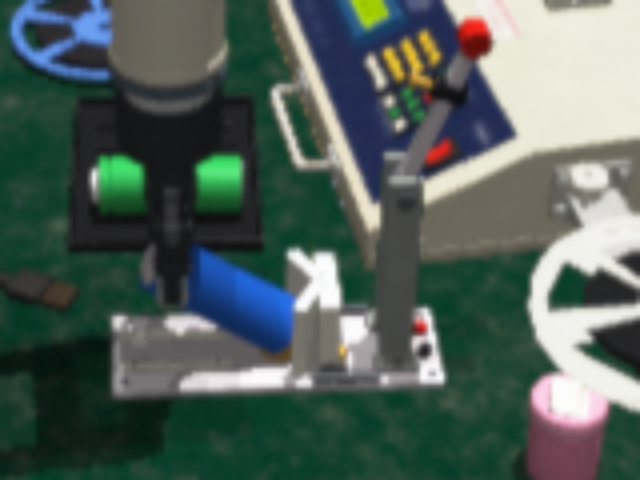

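The cell is tipping with its foot on the bed against the V-block (foot at (290,345), pads at (175,270)); continue.

Request:
drive_tool:
  plan:
    - {"x": -0.11,"y": 0,"z": -0.122,"ax": 0,"ay": 0,"az": 0,"hand": 40}
    - {"x": -0.21,"y": 0,"z": -0.231,"ax": 0,"ay": 0,"az": 0,"hand": 40}
    - {"x": -0.33,"y": 0,"z": -0.327,"ax": 0,"ay": 0,"az": 0,"hand": 40}
    - {"x": -0.34,"y": 0,"z": -0.327,"ax": 0,"ay": 0,"az": 0,"hand": 40}
    - {"x": -0.34,"y": 0,"z": -0.327,"ax": 0,"ay": 0,"az": 0,"hand": 40}
    - {"x": -0.34,"y": 0,"z": -0.327,"ax": 0,"ay": 0,"az": 0,"hand": 40}

```text
clock: 13.75
eef_pos: [512.1, 67.3, 85.8]
tcp_rot: [3.142, 0.001, -3.082]
contact_force: [-1.5, -2.1, -2.3]
opening: 0.534
grasp_force: 22.4
```

Request:
drive_tool:
  plan:
    - {"x": -0.02,"y": 0,"z": 0,"ax": 0,"ay": 0,"az": 0,"hand": 40}
    - {"x": -0.04,"y": 0,"z": 0,"ax": 0,"ay": 0,"az": 0,"hand": 40}
    - {"x": -0.04,"y": 0,"z": 0,"ax": 0,"ay": 0,"az": 0,"hand": 40}
    - {"x": -0.04,"y": 0,"z": 0,"ax": 0,"ay": 0,"az": 0,"hand": 40}

```text
clock: 14.15
eef_pos: [512.7, 67.3, 85.7]
tcp_rot: [-3.141, -0.002, -3.082]
contact_force: [-6.5, -1.9, 4.9]
opening: 0.529
grasp_force: 23.1
```

Request:
drive_tool:
  plan:
    - {"x": -0.11,"y": 0,"z": -0.085,"ax": 0,"ay": 0,"az": 0,"hand": 40}
    - {"x": -0.245,"y": 0,"z": -0.15,"ax": 0,"ay": 0,"az": 0,"hand": 40}
    - {"x": -0.393,"y": 0,"z": -0.2,"ax": 0,"ay": 0,"az": 0,"hand": 40}
    - {"x": -0.55,"y": 0,"z": -0.229,"ax": 0,"ay": 0,"az": 0,"hand": 40}
    - {"x": -0.55,"y": 0,"z": -0.229,"ax": 0,"ay": 0,"az": 0,"hand": 40}

```text
clock: 14.65
eef_pos: [541.9, 69.0, 97.2]
tcp_rot: [-3.141, 0.001, -3.082]
contact_force: [-0.9, -1.0, -1.7]
opening: 0.533
grasp_force: 22.0
```

Request:
drive_tool:
  plan:
    - {"x": -0.17,"y": 0,"z": -0.018,"ax": 0,"ay": 0,"az": 0,"hand": 40}
    - {"x": -0.35,"y": 0,"z": -0.018,"ax": 0,"ay": 0,"az": 0,"hand": 40}
    - {"x": -0.53,"y": 0,"z": -0.003,"ax": 0,"ay": 0,"az": 0,"hand": 40}
    - {"x": -0.53,"y": 0,"z": -0.003,"ax": 0,"ay": 0,"az": 0,"hand": 40}

```text
clock: 15.05
eef_pos: [568.9, 70.7, 97.2]
tcp_rot: [-3.142, 0.002, -3.082]
contact_force: [0.0, -1.7, 0.7]
opening: 0.528
grasp_force: 21.9
```

Request:
drive_tool:
  plan:
    - {"x": -0.09,"y": 0,"z": 0.016,"ax": 0,"ay": 0,"az": 0,"hand": 40}
    - {"x": -0.18,"y": 0,"z": 0.032,"ax": 0,"ay": 0,"az": 0,"hand": 40}
    - {"x": -0.18,"y": 0,"z": 0.032,"ax": 0,"ay": 0,"az": 0,"hand": 40}

```text
clock: 15.35
eef_pos: [577.5, 71.2, 95.7]
tcp_rot: [-3.142, 0.001, -3.082]
contact_force: [0.7, -2.1, 2.3]
opening: 0.53
grasp_force: 21.2
```

```bash
cat > edge.py <<'E'
from h import *
np.set_printoptions(precision=2,suppress=True)
im,c=snap("side","dx"); O=np.array([578.,71.2])
m=mask(im,(100,120,40),(128,255,255)); u,v=proj(c,[*O,60])[0].astype(int); M=np.zeros_like(m); M[v-50:v+45,u-35:u+35]=m[v-50:v+45,u-35:u+35]
n,l,st,ce=cv2.connectedComponentsWithStats(M); k=1+np.argmax(st[1:,4]); M=l==k; print(st[k],"proj O z8,z132",proj(c,[[*O,8],[*O,132]]))
R=[(y,np.flatnonzero(M[y])[0],np.flatnonzero(M[y])[-1]) for y in range(st[k][1],st[k][1]+st[k][3])]
print(*R)
for i,nm in((1,"left"),(2,"right")):
    A=np.array(R)[4:-6]; p=np.polyfit(A[:,0],A[:,i],1); print(nm,p,np.std(A[:,i]-np.polyval(p,A[:,0])))
q=proj(c,[[O[0]-23,O[1],20],[O[0]-23,O[1],110]]); print("vert slope",(q[1,0]-q[0,0])/(q[1,1]-q[0,1]),q)
s=monitor.sense(); print(s["eef_pos"],s["contact_force"],s["wrist_torque"])
E
python3 edge.py
```

```text
[259 242  16  39 341] proj O z8,z132 [[269.93 276.55]
 [270.74 243.7 ]]
(242, np.int64(260), np.int64(260)) (243, np.int64(259), np.int64(260)) (244, np.int64(259), np.int64(259)) (245, np.int64(259), np.int64(259)) (246, np.int64(259), np.int64(259)) (247, np.int64(259), np.int64(260)) (248, np.int64(259), np.int64(261)) (249, np.int64(259), np.int64(264)) (250, np.int64(259), np.int64(267)) (251, np.int64(259), np.int64(266)) (252, np.int64(259), np.int64(266)) (253, np.int64(259), np.int64(266)) (254, np.int64(260), np.int64(266)) (255, np.int64(260), np.int64(266)) (256, np.int64(260), np.int64(266)) (257, np.int64(260), np.int64(266)) (258, np.int64(260), np.int64(267)) (259, np.int64(260), np.int64(274)) (260, np.int64(260), np.int64(274)) (261, np.int64(260), np.int64(274)) (262, np.int64(260), np.int64(274)) (263, np.int64(260), np.int64(274)) (264, np.int64(261), np.int64(273)) (265, np.int64(261), np.int64(273)) (266, np.int64(261), np.int64(272)) (267, np.int64(261), np.int64(272)) (268, np.int64(261), np.int64(272)) (269, np.int64(262), np.int64(272)) (270, np.int64(262), np.int64(272)) (271, np.int64(262), np.int64(272)) (272, np.int64(262), np.int64(272)) (273, np.int64(262), np.int64(272)) (274, np.int64(262), np.int64(272)) (275, np.int64(262), np.int64(272)) (276, np.int64(262), np.int64(272)) (277, np.int64(262), np.int64(272)) (278, np.int64(263), np.int64(272)) (279, np.int64(264), np.int64(271)) (280, np.int64(266), np.int64(269))
left [  0.12 228.03] 0.31754108781300244
right [  0.44 155.24] 2.555379488095792
vert slope -0.013972638898117767 [[262.39 273.41]
 [262.72 249.65]]
[577.32  71.19  95.72] [ 1.66 -2.49  1.61] [-0.64 -0.04 -0.  ]
```

```bash
python3 - <<'E'
from h import *
a,_=snap("wrist","w7"); b,cb=load("dx"); e,ce=snap("scene","s7")
u,v=proj(cb,[578,71,70])[0].astype(int); k1=cv2.resize(b[v-40:v+35,u-50:u+50],(400,300),interpolation=2)
u,v=proj(ce,[578,71,70])[0].astype(int); k2=cv2.resize(e[v-38:v+37,u-50:u+50],(400,300),interpolation=2)
cv2.imwrite("pics/v7.png",np.vstack([np.hstack([k1,k2]),np.hstack([cv2.resize(a,(400,300)),np.zeros((300,400,3),np.uint8)])]))
E
```

```text
(no output)
```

View pics/v7.png

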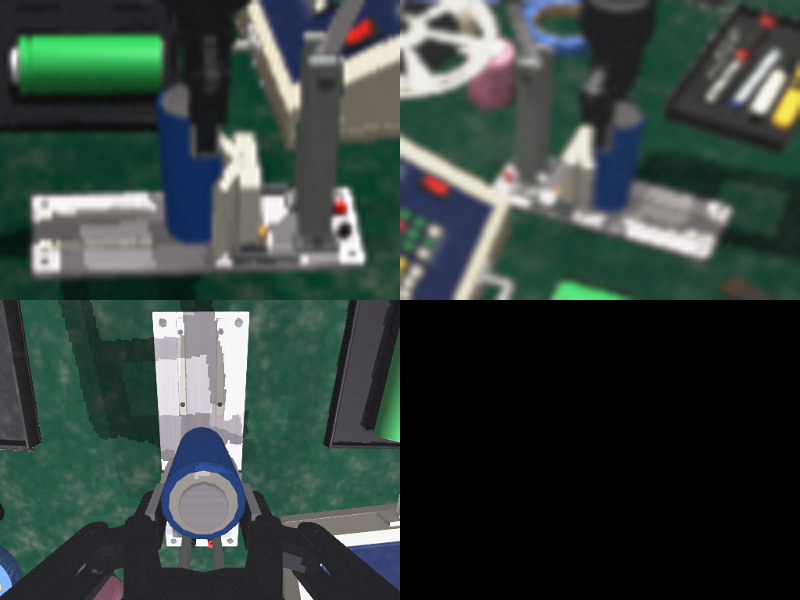

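The cell stands nearly upright (about 6° short), foot at the V, but the pads have run ~8 mm ahead of its axis. It's well inside its stability cone, so I release gently, let it settle on its base, and regrip centred and lower.

Request:
drive_tool:
  plan:
    - {"x": 0,"y": 0,"z": 0,"ax": 0,"ay": 0,"az": 0,"hand": 50}
    - {"x": 0,"y": 0,"z": 0,"ax": 0,"ay": 0,"az": 0,"hand": 52}
    - {"x": 0,"y": 0,"z": 0,"ax": 0,"ay": 0,"az": 0,"hand": 56}
    - {"x": 0,"y": 0,"z": 0,"ax": 0,"ay": 0,"az": 0,"hand": 60}
    - {"x": 0,"y": 0,"z": 0,"ax": 0,"ay": 0,"az": 0,"hand": 60}
    - {"x": 0,"y": 0,"z": 0,"ax": 0,"ay": 0,"az": 0,"hand": 60}

```text
clock: 16.1
eef_pos: [576.5, 71.2, 95.7]
tcp_rot: [3.141, 0.0, -3.082]
contact_force: [-0.4, 0.4, -0.5]
opening: 0.703
grasp_force: 0.0
```

```bash
python3 edge.py | tail -5; cat > term.py <<'E'
from h import *
np.set_printoptions(precision=1,suppress=True)
def term(name,im=None):
    im,c=load(name); g=cv2.cvtColor(im,cv2.COLOR_BGR2HSV)
    m=mask(im,(100,120,40),(128,255,255)); u,v=[int(k) for k in proj(c,[576,71,126])[0]]
    m[:max(0,v-90)]=0; m[v+90:]=0; m[:,:u-80]=0; m[:,u+80:]=0
    k=max(cv2.findContours(m,cv2.RETR_CCOMP,2)[0],key=cv2.contourArea)
    cs,h=cv2.findContours(m,cv2.RETR_CCOMP,2); 
    best=[q for q,hh in zip(cs,h[0]) if hh[3]>=0 and cv2.contourArea(q)>300]
    for q in best:
        e=cv2.fitEllipse(q); print(name,"hole ellipse",e,"at z=126",ray(c,[e[0]],126)[0])
for n in("w7","w8"): term(n)
E
python3 - <<'E'
from h import *
snap("wrist","w8")
E
python3 term.py
```

```text
left [  0.   260.75] 0.18173175001190123
right [  0.05 259.56] 3.4532259313604987
vert slope -0.013972638898117767 [[262.39 273.41]
 [262.72 249.65]]
[576.54  71.2   95.63] [ 0.04 -1.15  0.1 ] [-0.03  0.04  0.06]
w7 hole ellipse ((259.8449401855469, 259.04754638671875), (82.82821655273438, 89.55252075195312), 88.10822296142578) at z=126 [565.6  72.3 126. ]
w8 hole ellipse ((255.3982391357422, 277.2387390136719), (75.5440902709961, 86.7503890991211), 91.0738754272461) at z=126 [573.8  71.  126. ]
```

Upright now: terminal centre at (573.8, 71.0). Regrip a bit lower and press home.

Request:
drive_tool:
  plan:
    - {"x": 0.07,"y": 0,"z": 0,"ax": 0,"ay": 0,"az": 0,"hand": 60}
    - {"x": 0.07,"y": 0,"z": 0.2,"ax": 0,"ay": 0,"az": 0,"hand": 60}
    - {"x": 0.07,"y": 0,"z": 0.34,"ax": 0,"ay": 0,"az": 0,"hand": 60}
    - {"x": 0.07,"y": 0,"z": 0.34,"ax": 0,"ay": 0,"az": 0,"hand": 40}
    - {"x": 0.07,"y": 0,"z": 0.34,"ax": 0,"ay": 0,"az": 0,"hand": 40}
    - {"x": 0.07,"y": 0,"z": 0.34,"ax": 0,"ay": 0,"az": 0,"hand": 40}
    - {"x": 0.07,"y": 0,"z": 0.34,"ax": 0,"ay": 0,"az": 0,"hand": 40}
  grip_force: 20

```text
clock: 16.9
eef_pos: [571.8, 70.7, 77.8]
tcp_rot: [-3.141, -0.003, -3.082]
contact_force: [-3.2, -2.5, -7.8]
opening: 0.532
grasp_force: 21.6
```

Request:
drive_tool:
  plan:
    - {"x": -0.02,"y": 0,"z": 0,"ax": 0,"ay": 0,"az": 0,"hand": 40}
    - {"x": -0.04,"y": 0,"z": 0,"ax": 0,"ay": 0,"az": 0,"hand": 40}
    - {"x": -0.04,"y": 0,"z": 0,"ax": 0,"ay": 0,"az": 0,"hand": 40}

```text
clock: 17.2
eef_pos: [572.3, 70.6, 77.8]
tcp_rot: [-3.141, -0.006, -3.082]
contact_force: [-8.0, -3.0, -3.5]
opening: 0.535
grasp_force: 21.7
```

Request:
drive_tool:
  plan:
    - {"x": 0,"y": 0,"z": 0.02,"ax": 0,"ay": 0,"az": 0,"hand": 40}
    - {"x": 0,"y": 0,"z": 0.04,"ax": 0,"ay": 0,"az": 0,"hand": 40}
    - {"x": 0,"y": 0,"z": 0.04,"ax": 0,"ay": 0,"az": 0,"hand": 40}
    - {"x": 0,"y": 0,"z": 0.04,"ax": 0,"ay": 0,"az": 0,"hand": 40}

```text
clock: 17.6
eef_pos: [572.7, 70.3, 77.2]
tcp_rot: [-3.141, -0.005, -3.082]
contact_force: [-12.9, -7.0, 9.6]
opening: 0.533
grasp_force: 22.3
```

```bash
python3 - <<'E'
from h import *
snap("wrist","w8")
E
python3 term.py|tail -1; python3 edge.py | tail -4
```

```text
w7 hole ellipse ((259.8449401855469, 259.04754638671875), (82.82821655273438, 89.55252075195312), 88.10822296142578) at z=126 [565.6  72.3 126. ]
right [ -0.23 334.17] 0.5720440035632437
vert slope -0.013972638898117767 [[262.39 273.41]
 [262.72 249.65]]
[572.75  70.27  77.22] [-12.65  -6.09   9.86] [-1.1   1.98 -0.05]
```

```bash
python3 edge.py | grep -E "left|\[5"; python3 - <<'E'
from h import *
im,c=load("w8"); g=cv2.cvtColor(im,cv2.COLOR_BGR2GRAY)
u,v=[int(k) for k in proj(c,[574,71,132])[0]]; print(u,v)
h=cv2.HoughCircles(cv2.medianBlur(g,3),cv2.HOUGH_GRADIENT,1,30,param1=80,param2=18,minRadius=20,maxRadius=60); 
for q in h[0][:6]: print(q,ray(c,[q[:2]],132))
E
```

```text
left [ -0.   262.89] 0.1833381314280515
[572.74  70.29  77.21] [-11.72  -6.11  10.24] [-1.11  2.   -0.01]
256 326
[259.5 328.5  52.9] [[574.68846708  72.17862528 132.        ]]
[258.5 205.5  32.2] [[527.7924643   69.03960846 132.        ]]
[244.5 238.5  58.3] [[539.39325889  65.22489048 132.        ]]
```

Request:
drive_tool:
  plan:
    - {"x": 0.03,"y": 0,"z": -0.03,"ax": 0,"ay": 0,"az": 0,"hand": 40}
    - {"x": 0.03,"y": 0,"z": -0.03,"ax": 0,"ay": 0,"az": 0,"hand": 40}
    - {"x": 0.03,"y": 0,"z": -0.03,"ax": 0,"ay": 0,"az": 0,"hand": 50}
    - {"x": 0.03,"y": 0,"z": -0.03,"ax": 0,"ay": 0,"az": 0,"hand": 68}
    - {"x": 0.03,"y": 0,"z": -0.03,"ax": 0,"ay": 0,"az": 0,"hand": 68}
    - {"x": 0.03,"y": 0,"z": -0.03,"ax": 0,"ay": 0,"az": 0,"hand": 68}

```text
clock: 18.35
eef_pos: [574.3, 71.2, 78.6]
tcp_rot: [3.141, 0.001, -3.082]
contact_force: [-0.2, -0.2, 0.5]
opening: 0.796
grasp_force: 0.0
```

Request:
drive_tool:
  plan:
    - {"x": 0,"y": 0,"z": -0.3,"ax": 0,"ay": 0,"az": 0,"hand": 68}
    - {"x": 0,"y": 0,"z": -0.9,"ax": 0,"ay": 0,"az": 0,"hand": 68}
    - {"x": 0,"y": 0,"z": -1.6,"ax": 0,"ay": 0,"az": 0,"hand": 68}
    - {"x": 0.5,"y": 0,"z": -2.5,"ax": 0,"ay": 0,"az": 0,"hand": 50}
    - {"x": 1.2,"y": 0,"z": -3.4,"ax": 0,"ay": 0,"az": 0,"hand": 50}
    - {"x": 1.5,"y": 0,"z": -4.0,"ax": 0,"ay": 0,"az": 0,"hand": 50}
    - {"x": 1.5,"y": 0,"z": -4.0,"ax": 0,"ay": 0,"az": 0,"hand": 50}

```text
clock: 19.05
eef_pos: [499.1, 66.7, 284.5]
tcp_rot: [3.141, 0.009, -3.082]
contact_force: [0.8, 0.1, 0.3]
opening: 0.583
grasp_force: 0.0
```

```bash
python3 edge.py | grep -E "left|\[5|proj"; python3 - <<'E'
from h import *
np.set_printoptions(precision=1,suppress=True)
im,c=snap("wrist","w9"); im2,c2=snap("side","d9"); im3,c3=snap("scene","s9")
g=cv2.cvtColor(im,cv2.COLOR_BGR2GRAY); print(proj(c,[574,71,132]))
h=cv2.HoughCircles(cv2.medianBlur(g,3),cv2.HOUGH_GRADIENT,1,20,param1=80,param2=15,minRadius=8,maxRadius=35); 
for q in h[0][:6]: print(q,ray(c,[q[:2]],132))
for n,i,k in(("w",im,c),("d",im2,c2),("s",im3,c3)):
    print(n,"knob expect",proj(k,[703,79,280]))
    m=mask(i,*RED)|mask(i,(175,170,60),(180,255,255))
    for b in blobs(m,15): print(n,b[0],np.array(b[1]),b[2])
E
```

```text
[261 241  17  40 428] proj O z8,z132 [[269.93 276.55]
left [  0.04 251.94] 0.2877123489674451
[[257.9 238.9]]
[258.5 238.5  22.3] [[573.5  71.6 132. ]]
[258.5 198.5  29.9] [[528.   68.9 132. ]]
[407.5 114.5  29.9] [[436.  202.9 132. ]]
[ 38.5 149.5  31.1] [[ 490.3 -146.9  132. ]]
[ 65.5 149.5  28.9] [[ 488.7 -120.8  132. ]]
[ 79.5 301.5  23.8] [[ 667.  -129.7  132. ]]
w knob expect [[257.3 489.1]]
w 58.0 [ 41. 164.] (8.0, 10.0)
d knob expect [[317.1 199.3]]
d 60.0 [254. 377.] (8.0, 10.0)
d 43.0 [317.5 199. ] (8.0, 7.0)
d 279.0 [490.8 124.8] (19.77070426940918, 40.135379791259766)
d 21.5 [308.8 123.8] (3.9223227500915527, 7.8446455001831055)
s knob expect [[244.3  88.6]]
s 132.0 [ 53.3 335.3] (20.785587310791016, 9.215616226196289)
s 16.0 [244.5  87.5] (4.242640495300293, 5.656853675842285)
```

The knob projects exactly at the guess (703,79,281) in both views (side (317,199), scene (244,88)), i.e. q≈1.88. Cell stands at (573.5,71.6). Go above the knob.

Request:
drive_tool:
  plan:
    - {"x": -0.3,"y": 0,"z": -0.7,"ax": 0,"ay": 0,"az": 0,"hand": 45}
    - {"x": -1.0,"y": 0,"z": -1.0,"ax": 0,"ay": 0,"az": 0,"hand": 45}
    - {"x": -1.8,"y": 0,"z": -1.0,"ax": 0,"ay": 0,"az": 0,"hand": 45}
    - {"x": -2.6,"y": 0,"z": -1.0,"ax": 0,"ay": 0,"az": 0,"hand": 45}
    - {"x": -3.3,"y": -0.01,"z": -1.0,"ax": 0,"ay": 0,"az": 0,"hand": 45}
    - {"x": -3.9,"y": -0.01,"z": -1.0,"ax": 0,"ay": 0,"az": 0,"hand": 45}
    - {"x": -4.09,"y": -0.01,"z": -1.0,"ax": 0,"ay": 0,"az": 0,"hand": 45}
    - {"x": -4.09,"y": -0.01,"z": -1.0,"ax": 0,"ay": 0,"az": 0,"hand": 45}

```text
clock: 20.05
eef_pos: [703.3, 78.2, 325.6]
tcp_rot: [-3.141, -0.003, -3.082]
contact_force: [-0.4, 0.4, -0.8]
opening: 0.525
grasp_force: 0.0
```

```bash
python3 - <<'E'
from h import *
np.set_printoptions(precision=1,suppress=True)
s=monitor.sense(); print(s["eef_pos"],s["tcp_rot"])
im,c=snap("wrist","w10"); m=mask(im,*RED)|mask(im,(175,170,60),(180,255,255))
print("expect",proj(c,[703,78.4,282]))
for b in blobs(m,60): print(b[0],np.array(b[1]),b[2],ray(c,[b[1]],290))
E
```

```text
[703.3  78.2 325.6] [-3.1 -0.  -3.1]
expect [[257.5 214.6]]
1054.0 [258.5 218. ] (34.0, 33.0) [[701.9  79.  290. ]]
152.5 [366.2 161. ] (17.740131378173828, 10.336769104003906) [[661.1 141.1 290. ]]
```

Request:
drive_tool:
  plan:
    - {"x": 0,"y": 0.01,"z": 0.5,"ax": 0,"ay": 0,"az": 0,"hand": 45}
    - {"x": 0,"y": 0.01,"z": 1.0,"ax": 0,"ay": 0,"az": 0,"hand": 45}
    - {"x": 0,"y": 0.01,"z": 1.24,"ax": 0,"ay": 0,"az": 0,"hand": 45}
    - {"x": 0,"y": 0.01,"z": 1.24,"ax": 0,"ay": 0,"az": 0,"hand": 45}
    - {"x": 0,"y": 0.01,"z": 1.24,"ax": 0,"ay": 0,"az": 0,"hand": 15}
    - {"x": 0,"y": 0.01,"z": 1.24,"ax": 0,"ay": 0,"az": 0,"hand": 15}
    - {"x": 0,"y": 0.01,"z": 1.24,"ax": 0,"ay": 0,"az": 0,"hand": 15}
    - {"x": 0,"y": 0.01,"z": 1.24,"ax": 0,"ay": 0,"az": 0,"hand": 15}
  grip_force: 30

```text
clock: 20.9
eef_pos: [703.4, 77.5, 267.9]
tcp_rot: [-3.14, 0.002, -3.082]
contact_force: [-0.5, -5.7, 0.3]
opening: 0.251
grasp_force: 34.5
```

```bash
python3 - <<'E'
import numpy as np
q0=1.883
for q in [1.883,1.75,1.6,1.45,1.3,1.15,1.0,.85,.7,.55,.4,.3,.2,.1,.05,0,-.03]:
    print(q,round(-(-130*np.cos(q)+130*np.cos(q0))/50,3),round(-(130*np.sin(q)-130*np.sin(q0))/50,3))
E
```

```text
1.883 -0.0 -0.0
1.75 0.335 -0.084
1.6 0.723 -0.125
1.45 1.112 -0.107
1.3 1.494 -0.031
1.15 1.861 0.101
1.0 2.203 0.286
0.85 2.515 0.521
0.7 2.787 0.799
0.55 3.015 1.115
0.4 3.193 1.462
0.3 3.282 1.706
0.2 3.347 1.958
0.1 3.386 2.215
0.05 3.395 2.344
0 3.399 2.474
-0.03 3.397 2.552
```

Request:
drive_tool:
  plan:
    - {"x": 0.1,"y": 0,"z": -0.025,"ax": 0,"ay": 0,"az": 0,"hand": 15}
    - {"x": 0.335,"y": 0,"z": -0.084,"ax": 0,"ay": 0,"az": 0,"hand": 15}
    - {"x": 0.723,"y": 0,"z": -0.125,"ax": 0,"ay": 0,"az": 0,"hand": 15}
    - {"x": 1.112,"y": 0,"z": -0.107,"ax": 0,"ay": 0,"az": 0,"hand": 15}
    - {"x": 1.494,"y": 0,"z": -0.031,"ax": 0,"ay": 0,"az": 0,"hand": 15}
    - {"x": 1.494,"y": 0,"z": -0.031,"ax": 0,"ay": 0,"az": 0,"hand": 15}

```text
clock: 21.5
eef_pos: [628.0, 72.8, 270.4]
tcp_rot: [-3.139, 0.004, -3.082]
contact_force: [-1.5, -6.6, 4.5]
opening: 0.248
grasp_force: 33.9
```

Request:
drive_tool:
  plan:
    - {"x": 0.367,"y": 0,"z": 0.132,"ax": 0,"ay": 0,"az": 0,"hand": 15}
    - {"x": 0.709,"y": 0,"z": 0.317,"ax": 0,"ay": 0,"az": 0,"hand": 15}
    - {"x": 1.021,"y": 0,"z": 0.552,"ax": 0,"ay": 0,"az": 0,"hand": 15}
    - {"x": 1.293,"y": 0,"z": 0.83,"ax": 0,"ay": 0,"az": 0,"hand": 15}
    - {"x": 1.521,"y": 0,"z": 1.146,"ax": 0,"ay": 0,"az": 0,"hand": 15}
    - {"x": 1.521,"y": 0,"z": 1.146,"ax": 0,"ay": 0,"az": 0,"hand": 15}

```text
clock: 22.1
eef_pos: [550.8, 68.0, 211.1]
tcp_rot: [-3.139, -0.001, -3.082]
contact_force: [-7.7, -8.3, 5.0]
opening: 0.248
grasp_force: 47.7
```

Request:
drive_tool:
  plan:
    - {"x": 0.178,"y": 0,"z": 0.347,"ax": 0,"ay": 0,"az": 0,"hand": 15}
    - {"x": 0.267,"y": 0,"z": 0.591,"ax": 0,"ay": 0,"az": 0,"hand": 15}
    - {"x": 0.332,"y": 0,"z": 0.843,"ax": 0,"ay": 0,"az": 0,"hand": 15}
    - {"x": 0.371,"y": 0,"z": 1.1,"ax": 0,"ay": 0,"az": 0,"hand": 15}
    - {"x": 0.371,"y": 0,"z": 1.1,"ax": 0,"ay": 0,"az": 0,"hand": 15}
    - {"x": 0.371,"y": 0,"z": 1.1,"ax": 0,"ay": 0,"az": 0,"hand": 15}

```text
clock: 22.7
eef_pos: [532.8, 66.9, 155.9]
tcp_rot: [-3.139, -0.002, -3.081]
contact_force: [-5.4, -9.5, -0.4]
opening: 0.25
grasp_force: 55.3
```

Request:
drive_tool:
  plan:
    - {"x": 0.01,"y": 0,"z": 0.1,"ax": 0,"ay": 0,"az": 0,"hand": 15}
    - {"x": 0.015,"y": 0,"z": 0.18,"ax": 0,"ay": 0,"az": 0,"hand": 15}
    - {"x": 0.015,"y": 0,"z": 0.24,"ax": 0,"ay": 0,"az": 0,"hand": 15}
    - {"x": 0.015,"y": 0,"z": 0.26,"ax": 0,"ay": 0,"az": 0,"hand": 15}
    - {"x": 0.015,"y": 0,"z": 0.26,"ax": 0,"ay": 0,"az": 0,"hand": 15}

```text
clock: 23.2
eef_pos: [532.0, 66.9, 143.4]
tcp_rot: [-3.139, -0.002, -3.081]
contact_force: [-9.2, -10.4, 4.2]
opening: 0.252
grasp_force: 57.1
```

Request:
drive_tool:
  plan:
    - {"x": 0,"y": 0,"z": 0.03,"ax": 0,"ay": 0,"az": 0,"hand": 15}
    - {"x": 0,"y": 0,"z": 0.06,"ax": 0,"ay": 0,"az": 0,"hand": 15}
    - {"x": 0,"y": 0,"z": 0.06,"ax": 0,"ay": 0,"az": 0,"hand": 15}

```text
clock: 23.5
eef_pos: [532.1, 66.8, 140.5]
tcp_rot: [-3.139, -0.002, -3.081]
contact_force: [-8.2, -10.6, 4.1]
opening: 0.249
grasp_force: 57.4
```

Request:
drive_tool:
  plan:
    - {"x": 0,"y": 0,"z": 0.04,"ax": 0,"ay": 0,"az": 0,"hand": 15}
    - {"x": 0,"y": 0,"z": 0.08,"ax": 0,"ay": 0,"az": 0,"hand": 15}
    - {"x": 0,"y": 0,"z": 0.08,"ax": 0,"ay": 0,"az": 0,"hand": 15}

```text
clock: 23.8
eef_pos: [532.2, 66.9, 136.4]
tcp_rot: [-3.139, -0.001, -3.081]
contact_force: [-6.8, -10.5, 3.3]
opening: 0.249
grasp_force: 57.7
```

Request:
drive_tool:
  plan:
    - {"x": 0,"y": 0,"z": 0.04,"ax": 0,"ay": 0,"az": 0,"hand": 15}
    - {"x": 0,"y": 0,"z": 0.06,"ax": 0,"ay": 0,"az": 0,"hand": 15}
    - {"x": 0,"y": 0,"z": 0.06,"ax": 0,"ay": 0,"az": 0,"hand": 15}

```text
clock: 24.1
eef_pos: [532.3, 66.9, 133.6]
tcp_rot: [-3.139, -0.001, -3.082]
contact_force: [-8.0, -10.5, 5.4]
opening: 0.25
grasp_force: 58.1
```

```bash
cat > knob.py <<'E'
from h import *
np.set_printoptions(precision=1,suppress=True)
for n in("side","scene"):
    im,c=snap(n,"k_"+n); m=mask(im,(0,120,50),(8,255,255))|mask(im,(173,120,50),(180,255,255))
    K=[[663-129.8*np.cos(q),76.1-129.8*.058*np.cos(q),158+130*np.sin(q)] for q in(0,.05,.1)]
    print(n,"q0,.05,.1:",proj(c,K).tolist(),[ (b[0],np.round(b[1],1)) for b in blobs(m,8) if np.hypot(*(np.array(b[1])-proj(c,K[0])[0]))<25])
E
python3 knob.py
```

```text
side q0,.05,.1: [[255.30889507200223, 236.80481264680188], [255.37309989362163, 234.9641575028716], [255.55113696662755, 233.11665230521737]] []
scene q0,.05,.1: [[283.41463052937087, 124.69253315984209], [283.4882276880397, 123.36149353348885], [283.4849407075095, 122.00635593709065]] []
```

Request:
drive_tool:
  plan:
    - {"x": 0,"y": 0,"z": 0.04,"ax": 0,"ay": 0,"az": 0,"hand": 15}
    - {"x": 0,"y": 0,"z": 0.06,"ax": 0,"ay": 0,"az": 0,"hand": 15}
    - {"x": 0,"y": 0,"z": 0.06,"ax": 0,"ay": 0,"az": 0,"hand": 15}

```text
clock: 24.5
eef_pos: [532.5, 66.9, 130.7]
tcp_rot: [-3.139, -0.001, -3.081]
contact_force: [-7.7, -11.3, 7.1]
opening: 0.249
grasp_force: 58.2
```

Request:
drive_tool:
  plan:
    - {"x": 0,"y": 0,"z": 0.04,"ax": 0,"ay": 0,"az": 0,"hand": 15}
    - {"x": 0,"y": 0,"z": 0.06,"ax": 0,"ay": 0,"az": 0,"hand": 15}
    - {"x": 0,"y": 0,"z": 0.06,"ax": 0,"ay": 0,"az": 0,"hand": 15}

```text
clock: 24.8
eef_pos: [532.8, 66.9, 127.8]
tcp_rot: [-3.139, -0.0, -3.081]
contact_force: [-7.0, -10.9, 6.5]
opening: 0.246
grasp_force: 58.2
```

```bash
python3 - <<'E'
from h import *
np.set_printoptions(precision=1,suppress=True)
s=monitor.sense(); print(s["eef_pos"],s["contact_force"])
im,c=snap("wrist","w11"); m=mask(im,(0,120,50),(8,255,255))|mask(im,(173,120,50),(180,255,255))
for q in(0,.1,.2): print(q,proj(c,[663-129.8*np.cos(q),76.1-129.8*.058*np.cos(q),158+130*np.sin(q)]))
for b in blobs(m,30): print(b)
E
```

```text
[532.8  66.9 127.8] [ -7.  -10.9   6.5]
0 [[259.2 283.4]]
0.1 [[259. 305.]]
0.2 [[258.8 334. ]]
(3009.0, (258.5, 283.5), (57.0, 55.0), 90.0)
```

Knob appears at (258.5,283.5), just where q=0 puts it, so the arm is at its stop and the pads are sliding on the grip. Release and withdraw.

Request:
drive_tool:
  plan:
    - {"x": 0,"y": 0,"z": -0.1,"ax": 0,"ay": 0,"az": 0,"hand": 45}
    - {"x": 0,"y": 0,"z": -0.1,"ax": 0,"ay": 0,"az": 0,"hand": 45}
    - {"x": 0,"y": 0,"z": -0.1,"ax": 0,"ay": 0,"az": 0,"hand": 45}
    - {"x": 0,"y": 0,"z": -0.1,"ax": 0,"ay": 0,"az": 0,"hand": 45}
    - {"x": 0,"y": 0,"z": -0.7,"ax": 0,"ay": 0,"az": 0,"hand": 45}
    - {"x": 0,"y": 0,"z": -1.4,"ax": 0,"ay": 0,"az": 0,"hand": 45}
    - {"x": 0.5,"y": 0,"z": -2.1,"ax": 0,"ay": 0,"az": 0,"hand": 45}
    - {"x": 1.0,"y": 0,"z": -2.8,"ax": 0,"ay": 0,"az": 0,"hand": 45}

```text
clock: 25.65
eef_pos: [482.7, 65.7, 267.4]
tcp_rot: [3.142, -0.0, -3.082]
contact_force: [0.2, 0.4, 1.3]
opening: 0.53
grasp_force: 0.0
```

```bash
python3 knob.py; python3 edge.py | grep -E "left|proj"; python3 - <<'E'
from h import *
np.set_printoptions(precision=2,suppress=True)
s=monitor.sense(); print(s["clock"],s["eef_pos"],s["contact_force"],s["opening"])
im,c=snap("wrist","w12"); m=mask(im,(0,120,50),(8,255,255))|mask(im,(173,120,50),(180,255,255))
for q in(0,.1,.2): print(q,proj(c,[663-129.8*np.cos(q),76.1-129.8*.058*np.cos(q),158+130*np.sin(q)]))
for b in blobs(m,30): print(b)
E
```

```text
side q0,.05,.1: [[255.30889507200223, 236.80481264680188], [255.37309989362163, 234.9641575028716], [255.55113696662755, 233.11665230521737]] [(49.0, array([255.5, 237. ]))]
scene q0,.05,.1: [[283.41463052937087, 124.69253315984209], [283.4882276880397, 123.36149353348885], [283.4849407075095, 122.00635593709065]] [(27.5, array([284.4, 124.5]))]
[261 242  16  39 423] proj O z8,z132 [[269.93 276.55]
left [  0.02 257.09] 0.4771667699873531
25.8 [483.55  65.85 268.71] [ 0.5   0.77 -0.8 ] 0.5263532523166011
0 [[257.53 235.13]]
0.1 [[257.43 242.62]]
0.2 [[257.32 252.09]]
(581.0, (257.0, 235.0), (26.0, 24.0), 90.0)
(78.0, (36.68919372558594, 178.3648681640625), (11.672327995300293, 10.028338432312012), 9.462322235107422)
```

All three views put the knob at q≈0 (side (255.5,237) vs the expected 236.8), and the cell stands where it was. Handing in.

```bash
python3 -c "
from rig import r
print(r.sign_off())"
```

```text
the job is handed in; nothing more can be done
None
```

The job is handed in (no verdict shown): by my last measurements the blue cell stands upright about 4–5 mm from the stand's origin, the contact arm is at its stop over the terminal, the green cell was not touched, and pin travel was not measured directly.

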